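# Load the bonding nest and lock it with its push-pull knob

## Task

Open the bonding nest by pulling its red knob straight out to the detent, seat the aluminium hub flange-down on the nest's spigot, and seat the black cap flange-down on top of the hub with its two ears square across the nest, one in the path of each fork tine. Then push the knob fully in so that the fork locks over both ears, and leave the three bottles and the tape roll standing where they are.

Things in the scene. Friction and masses are not known exactly. Their poses are not given: they have to be found in the camera images.
- seat (a point): Centre of the fixed bonding nest's round seating face, 16 mm above the bench, at the foot of its upright round spigot (44 mm in diameter, 9 mm tall, the top 4 mm tapered to 36 mm). z is up; the knob lies toward this frame's -x and the fork slides along its x. The grey base plate, 14 mm thick, reaches from x = -142 to +58 mm and 56 mm to either side.
- housing (a point): Middle of the top (97 mm above the bench) of the nest's blue detent housing, which is 40 mm long along the nest's x and 76 mm wide; a grey bracket 108 mm wide and 66 mm high stands at its fork side. It lies 112 mm from the spigot axis toward the knob. Fixed.
- knob (a point): Centre of the round red knob, 40 mm in diameter, 30 mm long, its axis level along the nest's x, 74.5 mm above the bench; x of this frame is the nest's x: pulling is toward -x. It can be taken from above with a finger on either side (nest's y): below it is only bench, toward the housing 12 mm of free rod. Pushed in it lies 165 mm from the spigot axis on the -x side, pulled out 215 mm.
- keeper (a joint): Travel of the knob with its rod and fork (one sliding part), in m: 0 pushed fully in, 0.05 pulled out to the on detent. An over-centre spring drives it to the nearer end and holds it there: it takes up to about 12 N to bring it half-way, after which it snaps over.
- fork (a point): Middle of the steel keeper fork, between its two tines, at mid-thickness (74.5 mm above the bench). The tines lie along the nest's x, 24 to 44 mm to either side of its axis, 8 mm thick; their tips are 23 mm toward +x of this point and their joining bridge begins 18 mm toward -x. The tips reach 14 mm past the spigot axis when the knob is in, and stop 36 mm short of it when out.
- hub_center (a point): Centre (25 mm above the underside) of the loose aluminium hub, 0.35 kg, standing flange-down: round flange 78 mm in diameter, 12 mm thick; round boss 50 mm in diameter up to 42 mm; on top a tapered register 28 mm in diameter, 8 mm tall. A recess below, 47 mm in diameter, 12 mm deep, fits over the spigot until the flange lies on the seating face. z is up; any yaw will do.
- cap_center (a point): Centre (22 mm above the underside) of the loose black cap, 0.22 kg, standing flange-down: flange 10 mm thick, 46 mm across, with two ears along this frame's x (104 mm end to end, 24 mm wide); round boss 40 mm in diameter up to 44 mm. A recess below, 31 mm in diameter, 10 mm deep, fits over the hub's register until the flange lies on the hub's boss. Ears then belong along the nest's y.
- sealer_bottle_center (a point): Centre of a tall bottle with a long cap, 42 mm in diameter and 129 mm tall, standing loose between the two parts; not to be disturbed.
- primer_bottle_center (a point): Centre of a slim black bottle, 25 mm in diameter and 87 mm tall, standing loose close beside the nest; not to be disturbed.
- flux_bottle_center (a point): Centre of a slim bottle with a long cap, 25 mm in diameter and 79 mm tall, standing loose close beside the hub; not to be disturbed.
- masking_tape_center (a point): Centre of a roll of masking tape, 58 mm in diameter and 25 mm tall, lying loose beside the nest; not to be disturbed.
Mind the look-alikes: they are no part of the job. What is shaped like the part that bears cap_center but orange is not meant.

How it is judged:
By the outcome, as a careful person would: the job done as asked, in the order asked, and still so for the second after the job is handed in, with the robot touching nothing.
It also fails if it takes over 69 s, if anything falls off the work surface, if the arm or the gripper's body presses on something with over 40 N, if the wrist force passes 120 N, or if a joint passes its speed limit or range.

## Robot

A 6-joint arm with a two-finger parallel gripper is mounted at the origin on a cart in front of the work surface, level with it; the furniture and walls round the work are solid. World frame = base frame: x ahead of the robot, y to its left, z up, the work surface at z = 0. Lengths are in m, angles in degrees, forces in N, time in s.
With the tool pointing down it reaches from about 0.4 to 0.825 m from the base axis. Payload 7 kg.
Tool frame: the origin (TCP) lies on the centre line of the jaws, within the pads' length; the fingertips stand 17 mm ahead of it and the grasp point (between the pads) lies 2 mm behind it; y points along the fingers, z is the direction in which the jaws open and shut, and the axes are right-handed (so a half turn about y gives the same grasp; the last joint's range is limited). The gripper opens to 88 mm and grips with 3 to 60 N. Pads are 19 mm wide; open, the fingers measure 130 mm over their backs; the gripper's body (78 mm by 193 mm) begins 47 mm behind the grasp point.
Start: joints at [-53.852, 20.546, 0.682, 0, -70.136, -16.507], TCP at [0.227, -0.636, 0.244] pointing down, gripper open.
Joint ranges: [-176.03, 176.03], [-82.01, 121.73], [-58.28, 71.71], [-173.87, 95.51], [-174.79, -0.11], [-173.66, 173.66]. Speed limits (degrees/s): [136.94, 136.94, 172.46, 180, 180, 180].

## Interface

Orientations are given as [roll, pitch, yaw] about the fixed x, y, z axes, in that order (R = Rz(yaw) Ry(pitch) Rx(roll)).
In Python, from plant import r, capture, camera_info gives the robot as it stands. The module is installed in compiled form; this text tells all that it offers.
- The arm moves only by the tool apply_moves, never from a script. Its argument "deltas" is a list of rows, each an object of numbers: "tx", "ty", "tz": the shift along the tool's x, y, z in m; "turn": the turn about the tool's y in rad; "gripper": the finger opening in m, from 0 to 0.0876. A call has 1 to 5 rows; each row is the pose to reach, as a shift and turn from the pose commanded when the call began, along the tool's axes at that moment; what a row does not reach only later rows make up. A row lasts 1/10 s, in which the tool goes at most 50 mm and 8.59 degrees, less where a joint would pass 70% of its speed; a pose out of reach is approached as far as the arm can. A call with a gripper value outside its range is refused whole. The fingers move at their own pace and stop on an object; "newtons" is the grip in N (left out, the last holds). Time passes only in rows, so rows that repeat a pose let the fingers close. It gives the time, the measured TCP pose, the force and the opening at its end, in the units of the state.
- r.get_state(): the state, without advancing time (a new reading comes with each control period).
- capture(name): name is "scene" or "top" or "wrist"; returns (picture, depth): 400x640x3 uint8, red, green, blue; 400x640 float32, m along the optical axis (not along the pixel's ray), 0 where there is no reading.
- camera_info(name): a dict with "K" (3x3 intrinsics, pixels), "k1" (the pictures are not rectified: a ray, as slopes to the right and down, at radius r is drawn at 1 + k1 r^2 times it, then the intrinsics apply), "eye" and "orientation" of the camera in the world; the wrist camera has in their place "tool_from_camera" (4x4, takes a point from camera to tool coordinates, whose origin is the TCP and whose axes are the tool frame's). Camera axes: x right, y up, looking along -z (the intrinsics and any distortion apply to the point x, -y, -z); pixel columns grow to the right and rows downward; lengths in m; the calibration is good to about 2 mm. A picture is of the moment at which its call begins: read the wrist's pose just before it. camera_info takes no time and is no camera call.
- r.close_job(): hands the job in, once; it reports no verdict.
The state is a dict: "time_s": time; "joints": joint angles; "qd": joint speeds; "joint_torque": joint torques, N m; "tcp_pos": TCP position; "eef_rot": TCP orientation; "contact_force": force on the tool from outside, world axes, zero at the start; "moment": the same for the moment, N m; "gripper_width": finger opening in m.
Only numpy, scipy, OpenCV 4.12 (cv2) and the standard library are available. Lean on these libraries where they do the work, as an engineer would, in place of code of your own. Each camera call takes 0.05 s, during which the arm holds its last target.

## Working session

There is one attempt and no reset: what is moved stays moved. The work goes in short steps, Python scripts to look and compute and a tool call to move; the robot and the scene stay as the last step left them, time stands still between calls to the robot, and variables do not carry over. Pictures are saved under pics/ and viewed, and the job is handed in when it is done.

Besides the shell and the picture viewer there is one more tool, called in YAML: its name, and indented under it one key for each argument. apply_moves: Moves the arm, as the interface text tells. Its arguments: {"type":"object","properties":{"deltas":{"type":"array","items":{"type":"object","properties":{"tx":{"type":"number"},"ty":{"type":"number"},"tz":{"type":"number"},"turn":{"type":"number"},"gripper":{"type":"number"}}}},"newtons":{"type":"number"}},"required":["deltas"]}

```bash
mkdir -p pics; ls; python3 - <<'E'
from plant import r,capture,camera_info
import cv2,numpy as np
print(r.get_state())
for n in ["scene","top","wrist"]:
    print(n,camera_info(n))
    p,d=capture(n)
    cv2.imwrite(f"pics/{n}0.png",p[:,:,::-1]); np.savez(f"{n}0.npz",p=p,d=d)
E
```

```text
pics
{'time_s': 0.0, 'joints': array([-5.38537086e+01,  2.05921482e+01,  6.32153769e-01, -1.77018009e-02,
       -7.01372779e+01, -1.65060937e+01]), 'qd': array([-0.02415195,  0.01851731,  0.0140128 ,  0.03193192, -0.03006567,
        0.03616784]), 'joint_torque': array([ 1.08488846e-04, -5.82706475e+01,  2.93060589e+01,  6.99741259e+00,
        6.76023628e-03, -2.32443081e-04]), 'tcp_pos': array([ 0.22666467, -0.63529801,  0.24260993]), 'eef_rot': array([-8.99020082e+01,  1.16841939e-02,  1.96341790e+01]), 'contact_force': array([-0.59674708,  0.36565772, -0.20935319]), 'moment': array([-0.03209384,  0.02068605,  0.03156658]), 'gripper_width': 0.08780619887682821}
scene {'K': array([[520.12238188,   0.        , 324.4433755 ],
       [  0.        , 520.12238188, 203.42408365],
       [  0.        ,   0.        ,   1.        ]]), 'k1': -0.1143983529388358, 'eye': array([-0.22484293, -0.72782547,  0.66381128]), 'orientation': array([ 60.4891564 ,  -1.39211766, -47.68543073])}
top {'K': array([[455.92384535,   0.        , 317.12399577],
       [  0.        , 455.92384535, 193.16020266],
       [  0.        ,   0.        ,   1.        ]]), 'k1': 0.010637664805992647, 'eye': array([ 0.36950933, -0.02631492,  1.3386362 ]), 'orientation': array([  8.32784955,  -0.11689371, -88.36448563])}
wrist {'K': array([[342.49943815,   0.        , 318.3076311 ],
       [  0.        , 342.49943815, 202.56038427],
       [  0.        ,   0.        ,   1.        ]]), 'k1': 0.00418459482332777, 'tool_from_camera': array([[ 1.11514617e-03, -9.64858857e-01, -2.62766328e-01,
        -7.10898804e-02],
       [ 1.24522321e-04,  2.62766623e-01, -9.64859413e-01,
        -1.42225970e-01],
       [ 9.99999370e-01,  1.04323901e-03,  4.13169659e-04,
         1.34047107e-03],
       [ 0.00000000e+00,  0.00000000e+00,  0.00000000e+00,
         1.00000000e+00]])}
```

View pics/scene0.png

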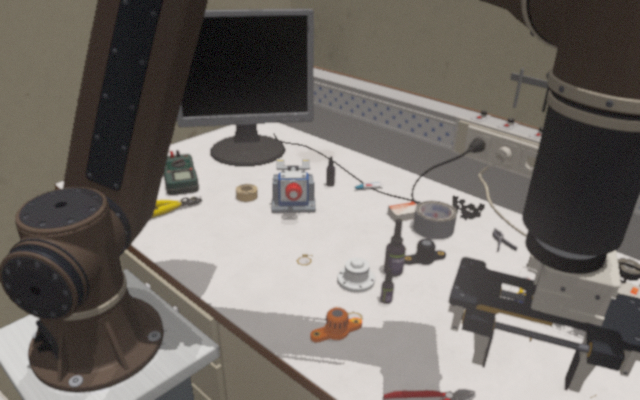

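View pics/top0.png

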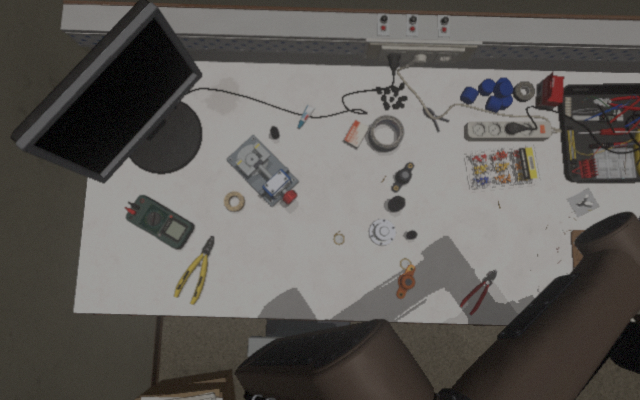

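View pics/wrist0.png

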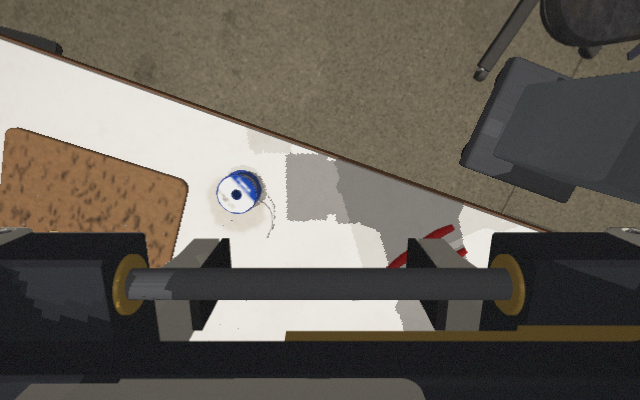

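```bash
cat > h.py <<'E'
import numpy as np,cv2
from scipy.spatial.transform import Rotation as R
from plant import r,capture,camera_info
def pose(s=None):
    s=s or r.get_state()
    return R.from_euler('xyz',s['eef_rot'],degrees=True).as_matrix(),np.array(s['tcp_pos'])
def cam(n,T=None):
    c=camera_info(n)
    if n=='wrist':
        Rt,p=T if T is not None else pose()
        M=c['tool_from_camera']; return c,Rt@M[:3,:3],Rt@M[:3,3]+p
    return c,R.from_euler('xyz',c['orientation'],degrees=True).as_matrix(),np.array(c['eye'])
def slopes(c,uv):
    uv=np.atleast_2d(uv).astype(float);K=c['K']
    d=np.c_[(uv[:,0]-K[0,2])/K[0,0],(uv[:,1]-K[1,2])/K[1,1]]; u=d.copy()
    for _ in range(20): u=d/(1+c['k1']*(u**2).sum(1,keepdims=True))
    return u
def onplane(n,uv,z,T=None):
    c,Rw,e=cam(n,T);u=slopes(c,uv)
    ray=np.c_[u[:,0],-u[:,1],-np.ones(len(u))]@Rw.T
    return e+ray*((z-e[2])/ray[:,2])[:,None]
def bydepth(n,uv,d,T=None):
    c,Rw,e=cam(n,T);u=slopes(c,uv)
    d=np.atleast_1d(d)[:,None]
    return e+(np.c_[u[:,0],-u[:,1],-np.ones(len(u))]*d)@Rw.T
def project(n,P,T=None):
    c,Rw,e=cam(n,T);q=(np.atleast_2d(P)-e)@Rw
    x=q[:,0]/-q[:,2];y=-q[:,1]/-q[:,2];f=1+c['k1']*(x*x+y*y)
    return np.c_[c['K'][0,0]*x*f+c['K'][0,2],c['K'][1,1]*y*f+c['K'][1,2]]
def save(name,p): cv2.imwrite('pics/'+name,np.ascontiguousarray(p[:,:,::-1]))
E
python3 - <<'E'
from h import *
z=np.load('top0.npz');p=z['p'];d=z['d']
a=cv2.resize(p[115:315,215:435],None,fx=3.6,fy=3,interpolation=cv2.INTER_CUBIC) if 0 else cv2.resize(p[115:305,215:435],None,fx=3.0,fy=3.0,interpolation=cv2.INTER_CUBIC)
save('top_zoom.png',a)
z=np.load('scene0.npz')
save('scene_zoom.png',cv2.resize(z['p'][140:350,225:475],None,fx=2.8,fy=2.8,interpolation=cv2.INTER_CUBIC))
for u in [(382,232),(411,235),(397,204),(403,177),(290,198),(234,201),(274,132),(252,160)]:
    print(u,bydepth('top',[u],d[u[1],u[0]]))
E
```

```text
(382, 232) [[ 0.45265771 -0.20956016  0.0508693 ]]
(411, 235) [[ 0.44676074 -0.29183805  0.04800886]]
(397, 204) [[ 0.52900515 -0.24553114  0.08549601]]
(403, 177) [[ 0.61287551 -0.26945233  0.04603767]]
(290, 198) [[0.53549219 0.05036852 0.09837204]]
(234, 201) [[0.53457921 0.22109637 0.0029334 ]]
(274, 132) [[0.72982286 0.10542263 0.06637898]]
(252, 160) [[0.65527924 0.17111753 0.02287691]]
```

View pics/top_zoom.png

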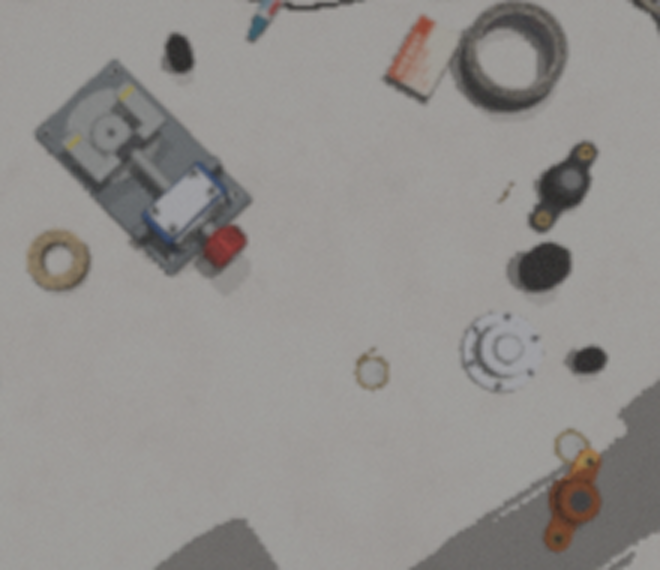

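View pics/scene_zoom.png

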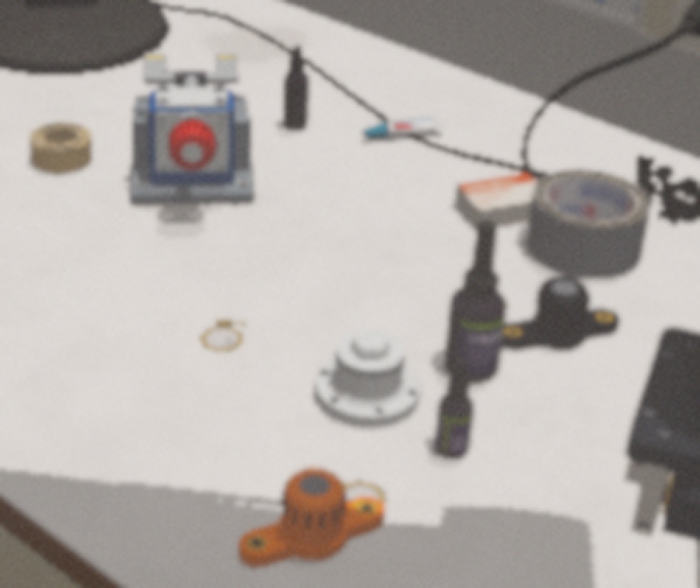

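```bash
python3 - <<'E'
from h import *
z=np.load('top0.npz');p=z['p'];d=z['d']
def zm(x,y):return (215+(x+.5)/3-.5,115+(y+.5)/3-.5)
for nm,x,y,h in [('spigot',112,133,.025),('b1',115,62,.014),('b2',38,133,.014),('b3',172,273,.014),('b4',250,203,.014),
 ('h1',196,165,.097),('h2',223,185,.097),('h3',144,212,.097),('h4',180,243,.097),('knob',225,245,.0745),('hubtop',508,348,.05),('hubflange',503,351,.012),
 ('capear1',542,217,.01),('capear2',587,152,.01),('captop',569,180,.044),('flux',590,360,.07),('sealer',544,267,.1),('tape',59,260,.025),('primer',179,54,.06)]:
    print(nm,onplane('top',[zm(x,y)],h)[0].round(4))
ds=np.load('scene0.npz')['d']
# roll height etc from scene depth
for u in [(410,207),(432,206),(450,208),(400,210)]:
    print(u,bydepth('scene',[u],ds[u[1],u[0]])[0].round(3))
E
```

```text
spigot [0.6578 0.1709 0.025 ]
b1 [0.7325 0.1731 0.014 ]
b2 [0.6581 0.2457 0.014 ]
b3 [0.5227 0.1073 0.014 ]
b4 [0.594  0.0338 0.014 ]
h1 [0.6141 0.0811 0.097 ]
h2 [0.596  0.0555 0.097 ]
h3 [0.5687 0.1271 0.097 ]
h4 [0.5409 0.0928 0.097 ]
knob [0.5434 0.053  0.0745]
hubtop [ 0.4566 -0.2153  0.05  ]
hubflange [ 0.4562 -0.2161  0.012 ]
capear1 [ 0.589  -0.2537  0.01  ]
capear2 [ 0.6555 -0.298   0.01  ]
captop [ 0.6202 -0.2737  0.044 ]
flux [ 0.4464 -0.2882  0.07  ]
sealer [ 0.528  -0.2403  0.1   ]
tape [0.5309 0.216  0.025 ]
primer [0.7297 0.105  0.06  ]
(410, 207) [ 0.758 -0.143  0.025]
(432, 206) [ 0.778 -0.192  0.039]
(450, 208) [ 0.783 -0.238  0.05 ]
(400, 210) [ 0.73  -0.132  0.023]
```

```bash
cat >> h.py <<'E'
def go(x,y,z,yaw,quiet=False):
    s=r.get_state();Rt,p=pose(s)
    d=Rt.T@(np.array([x,y,z])-p); cy=np.degrees(np.arctan2(Rt[1,0],Rt[0,0]))
    t=-((yaw-cy+180)%360-180)
    print('t%.2f'%s['time_s'],'pos',p.round(4),'yaw %.2f'%cy,'F',s['contact_force'].round(1),'w %.4f'%s['gripper_width'],'| d',d.round(4),'turn %.4f'%np.radians(t),'j',s['joints'].round(0))
E
python3 -c "
from h import *
go(.53,.04,.22,45.5)"
```

```text
t0.15 pos [ 0.2267 -0.6354  0.2428] yaw 19.64 F [0.6 0.4 0.6] w 0.0875 | d [0.5126 0.0234 0.5342] turn -0.4514 j [-54.  21.   1.  -0. -70. -17.]
```

apply_moves:
  deltas:
    - {"tx":0.035,"tz":0.036,"turn":-0.03,"gripper":0.0876}
    - {"tx":0.07,"tz":0.072,"turn":-0.06,"gripper":0.0876}
    - {"tx":0.105,"tz":0.108,"turn":-0.09,"gripper":0.0876}
    - {"tx":0.14,"tz":0.144,"turn":-0.12,"gripper":0.0876}
    - {"tx":0.175,"tz":0.18,"turn":-0.15,"gripper":0.0876}

```text
invalid input at $.deltas[0]: expected keys tx, ty, tz, turn, gripper
```

All five keys are needed per row.

apply_moves:
  deltas:
    - {"tx":0.035,"ty":0,"tz":0.036,"turn":-0.03,"gripper":0.0876}
    - {"tx":0.07,"ty":0,"tz":0.072,"turn":-0.06,"gripper":0.0876}
    - {"tx":0.105,"ty":0,"tz":0.108,"turn":-0.09,"gripper":0.0876}
    - {"tx":0.14,"ty":0,"tz":0.144,"turn":-0.12,"gripper":0.0876}
    - {"tx":0.175,"ty":0,"tz":0.18,"turn":-0.15,"gripper":0.0876}

```text
time_s: 0.65
tcp_pos: [0.331, -0.4065, 0.2434]
eef_rot: [-90.0, -0.0, 28.3]
contact_force: [1.8, 1.5, 0.0]
gripper_width: 0.0878
```

```bash
python3 -c "
from h import *
go(.53,.04,.22,45.5)"
```

```text
t0.65 pos [ 0.331  -0.4065  0.2434] yaw 28.28 F [1.8 1.5 0. ] w 0.0878 | d [0.3868 0.0234 0.2989] turn -0.3005 j [-29.   6. -18.  -0. -65. -32.]
```

apply_moves:
  deltas:
    - {"tx":0.038,"ty":0,"tz":0.03,"turn":-0.03,"gripper":0.0876}
    - {"tx":0.077,"ty":0.005,"tz":0.06,"turn":-0.06,"gripper":0.0876}
    - {"tx":0.116,"ty":0.01,"tz":0.09,"turn":-0.09,"gripper":0.0876}
    - {"tx":0.155,"ty":0.015,"tz":0.12,"turn":-0.12,"gripper":0.0876}
    - {"tx":0.193,"ty":0.02,"tz":0.149,"turn":-0.15,"gripper":0.0876}

```text
time_s: 1.15
tcp_pos: [0.4306, -0.1837, 0.2236]
eef_rot: [-90.0, -0.0, 36.9]
contact_force: [2.4, -0.3, -0.4]
gripper_width: 0.0876
```

```bash
python3 -c "
from h import *
go(.53,.04,.22,45.5)"
```

```text
t1.15 pos [ 0.4306 -0.1837  0.2236] yaw 36.91 F [ 2.4 -0.3 -0.4] w 0.0876 | d [0.2138 0.0037 0.1192] turn -0.1499 j [  1.   2. -26.  -0. -62. -54.]
```

apply_moves:
  deltas:
    - {"tx":0.042,"ty":0,"tz":0.023,"turn":-0.03,"gripper":0.0876}
    - {"tx":0.085,"ty":0,"tz":0.047,"turn":-0.06,"gripper":0.0876}
    - {"tx":0.128,"ty":0,"tz":0.071,"turn":-0.09,"gripper":0.0876}
    - {"tx":0.171,"ty":0.004,"tz":0.095,"turn":-0.12,"gripper":0.0876}
    - {"tx":0.214,"ty":0.004,"tz":0.119,"turn":-0.15,"gripper":0.0876}

```text
time_s: 1.65
tcp_pos: [0.5303, 0.0398, 0.2192]
eef_rot: [-90.0, 0.0, 45.5]
contact_force: [1.3, 0.5, -0.4]
gripper_width: 0.0876
```

```bash
python3 -c "
from h import *
go(.5416,.0528,.0725,45.5)
T=pose()
p,d=capture('wrist');save('w1.png',p);np.savez('w1.npz',p=p,d=d,R=T[0],t=T[1])"
```

```text
t1.65 pos [0.5303 0.0398 0.2192] yaw 45.51 F [ 1.3  0.5 -0.4] w 0.0876 | d [0.0172 0.1467 0.001 ] turn 0.0002 j [ 25.   8. -19.  -0. -63. -70.]
```

View pics/w1.png

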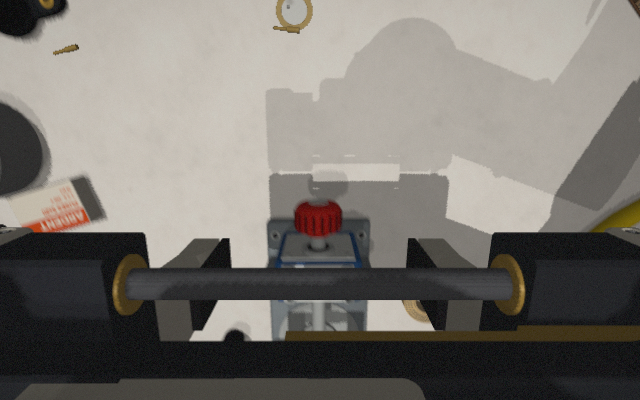

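```bash
python3 - <<'E'
from h import *
q=np.load('w1.npz');p,d=q['p'],q['d'];T=(q['R'],q['t'])
hsv=cv2.cvtColor(p,cv2.COLOR_RGB2HSV)
m=((hsv[...,0]<10)|(hsv[...,0]>170))&(hsv[...,1]>150);m[:,:250]=0;m[:,380:]=0;m[:150]=0
ys,xs=np.nonzero(m);print(xs.min(),xs.max(),ys.min(),ys.max(),len(xs))
P=bydepth('wrist',np.c_[xs,ys],d[ys,xs],T)
Q=(P-T[1])@T[0]
ok=(P[:,2]>.05)&(P[:,2]<.11)
Q=Q[ok];print(np.percentile(Q,[1,10,50,90,99],axis=0).round(4)); print(P[ok][:,2].max())
top=Q[Q[:,1]<np.percentile(Q[:,1],15)];print('top z',np.percentile(top,[5,50,95],axis=0).round(4))
# plate edges at z .014 : cols 267..371 rows ~225
for uv in [(271,221),(367,221)]:
    w=onplane('wrist',[uv],.014,T);print(uv,w.round(4),((w-T[1])@T[0]).round(4))
# blue edges housing top near rows 262
for uv in [(277,264),(360,264),(282,240),(355,240)]:
    w=onplane('wrist',[uv],.097,T);print(uv,((w-T[1])@T[0]).round(4))
E
```

```text
295 341 202 235 1296
[[ 0.0056  0.1223 -0.0185]
 [ 0.0076  0.1236 -0.0139]
 [ 0.0166  0.1266  0.0002]
 [ 0.0263  0.1343  0.0152]
 [ 0.0331  0.1372  0.0197]]
0.09791977749300668
top z [[ 0.0107  0.1221 -0.0043]
 [ 0.0188  0.1233  0.0002]
 [ 0.0263  0.1239  0.0051]]
(271, 221) [[0.5965 0.0371 0.014 ]] [[ 0.0445  0.2052 -0.0492]]
(367, 221) [[0.5235 0.1089 0.014 ]] [[0.0446 0.2052 0.0532]]
(277, 264) [[ 0.0551  0.1222 -0.0335]]
(360, 264) [[0.0551 0.1222 0.0363]]
(282, 240) [[ 0.0335  0.1222 -0.0287]]
(355, 240) [[0.0336 0.1222 0.0315]]
```

apply_moves:
  deltas:
    - {"tx":0.014,"ty":0.04,"tz":0.001,"turn":0,"gripper":0.0876}
    - {"tx":0.014,"ty":0.08,"tz":0.001,"turn":0,"gripper":0.0876}
    - {"tx":0.014,"ty":0.12,"tz":0.001,"turn":0,"gripper":0.0876}
    - {"tx":0.014,"ty":0.145,"tz":0.001,"turn":0,"gripper":0.0876}
    - {"tx":0.014,"ty":0.145,"tz":0.001,"turn":0,"gripper":0.03}
  newtons: 50

```text
time_s: 2.2
tcp_pos: [0.5367, 0.0475, 0.071]
eef_rot: [-89.8, 0.4, 45.4]
contact_force: [-0.3, -0.9, 1.0]
gripper_width: 0.0836
```

apply_moves:
  deltas:
    - {"tx":0,"ty":0,"tz":0,"turn":0,"gripper":0.03}
    - {"tx":0,"ty":0,"tz":0,"turn":0,"gripper":0.03}
    - {"tx":0,"ty":0,"tz":0,"turn":0,"gripper":0.03}
    - {"tx":0,"ty":0,"tz":0,"turn":0,"gripper":0.03}
    - {"tx":0,"ty":0,"tz":0,"turn":0,"gripper":0.03}

```text
time_s: 2.7
tcp_pos: [0.5397, 0.0486, 0.0754]
eef_rot: [-90.0, -0.1, 45.4]
contact_force: [0.2, 0.2, -0.2]
gripper_width: 0.0451
```

apply_moves:
  deltas:
    - {"tx":0,"ty":0,"tz":0,"turn":0,"gripper":0.03}
    - {"tx":0,"ty":0,"tz":0,"turn":0,"gripper":0.03}
    - {"tx":0,"ty":0,"tz":0,"turn":0,"gripper":0.03}

```text
time_s: 3.0
tcp_pos: [0.5402, 0.0481, 0.0752]
eef_rot: [-90.1, -0.1, 45.4]
contact_force: [3.7, -4.6, 2.9]
gripper_width: 0.0381
```

apply_moves:
  deltas:
    - {"tx":-0.008,"ty":0,"tz":0,"turn":0,"gripper":0.03}
    - {"tx":-0.016,"ty":0,"tz":0,"turn":0,"gripper":0.03}
    - {"tx":-0.024,"ty":0,"tz":0,"turn":0,"gripper":0.03}
    - {"tx":-0.032,"ty":0,"tz":0,"turn":0,"gripper":0.03}
    - {"tx":-0.038,"ty":0,"tz":0,"turn":0,"gripper":0.03}

```text
time_s: 3.5
tcp_pos: [0.5134, 0.0206, 0.0752]
eef_rot: [-90.1, -0.0, 45.5]
contact_force: [2.6, -10.3, 4.0]
gripper_width: 0.0386
```

apply_moves:
  deltas:
    - {"tx":-0.008,"ty":0,"tz":0,"turn":0,"gripper":0.03}
    - {"tx":-0.013,"ty":0,"tz":0,"turn":0,"gripper":0.03}
    - {"tx":-0.013,"ty":0,"tz":0,"turn":0,"gripper":0.03}

```text
time_s: 3.8
tcp_pos: [0.5052, 0.0122, 0.0752]
eef_rot: [-90.1, -0.2, 45.4]
contact_force: [6.2, -3.1, -2.6]
gripper_width: 0.0384
```

```bash
python3 - <<'E'
from h import *
go(.5416,.0528,.0725,45.5)
p,d=capture('top');a=p[115:225,215:325];save('top2.png',cv2.resize(a,None,fx=5,fy=5,interpolation=cv2.INTER_CUBIC))
E
```

```text
t3.80 pos [0.5052 0.0122 0.0752] yaw 45.42 F [ 6.2 -3.1 -2.6] w 0.0384 | d [0.0544 0.0029 0.0026] turn -0.0014 j [ 24.  15. -33.   0. -42. -68.]
```

View pics/top2.png

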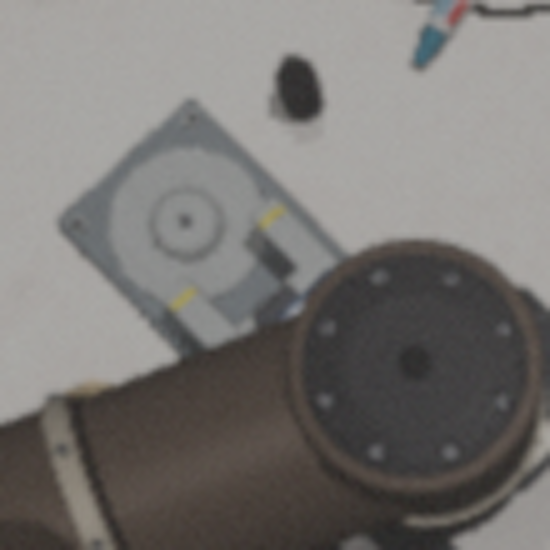

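apply_moves:
  deltas:
    - {"tx":0,"ty":0,"tz":0,"turn":0,"gripper":0.0876}
    - {"tx":0,"ty":0,"tz":0,"turn":0,"gripper":0.0876}
    - {"tx":0,"ty":0,"tz":0,"turn":0,"gripper":0.0876}
    - {"tx":0,"ty":0,"tz":0,"turn":0,"gripper":0.0876}
    - {"tx":0,"ty":0,"tz":0,"turn":0,"gripper":0.0876}

```text
time_s: 4.35
tcp_pos: [0.5034, 0.0122, 0.0745]
eef_rot: [-90.0, 0.0, 45.4]
contact_force: [0.5, -0.0, -0.7]
gripper_width: 0.0728
```

apply_moves:
  deltas:
    - {"tx":0,"ty":-0.03,"tz":0,"turn":0,"gripper":0.0876}
    - {"tx":0,"ty":-0.06,"tz":0,"turn":0,"gripper":0.0876}
    - {"tx":0,"ty":-0.1,"tz":0,"turn":0,"gripper":0.0876}
    - {"tx":0,"ty":-0.14,"tz":0,"turn":0,"gripper":0.0876}
    - {"tx":0,"ty":-0.175,"tz":0,"turn":0,"gripper":0.0876}

```text
time_s: 4.85
tcp_pos: [0.5035, 0.0121, 0.2518]
eef_rot: [-90.0, -0.1, 45.4]
contact_force: [2.0, 0.9, 0.5]
gripper_width: 0.0879
```

```bash
python3 - <<'E'
from h import *
go(.445,-.18,.25,-45)
T=pose()
p,d=capture('wrist');save('w2.png',p)
E
```

```text
t4.85 pos [0.5035 0.0121 0.2518] yaw 45.44 F [2.  0.9 0.5] w 0.0879 | d [-0.1779  0.0016 -0.0931] turn 1.5784 j [ 24.   4. -20.   0. -66. -68.]
```

View pics/w2.png

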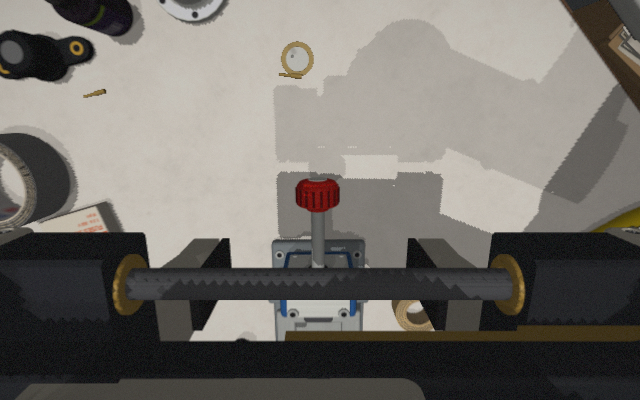

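```bash
python3 - <<'E'
from h import *
go(.455,-.215,.24,-45)
E
```

```text
t4.90 pos [0.5061 0.0123 0.2576] yaw 45.49 F [3.3 0.5 7.2] w 0.0874 | d [-0.1981  0.0169 -0.1228] turn 1.5793 j [ 24.   4. -19.   0. -67. -68.]
```

apply_moves:
  deltas:
    - {"tx":-0.035,"ty":0,"tz":-0.022,"turn":0.145,"gripper":0.0876}
    - {"tx":-0.07,"ty":0,"tz":-0.045,"turn":0.29,"gripper":0.0876}
    - {"tx":-0.105,"ty":0,"tz":-0.068,"turn":0.435,"gripper":0.0876}
    - {"tx":-0.14,"ty":0,"tz":-0.09,"turn":0.58,"gripper":0.0876}
    - {"tx":-0.17,"ty":0,"tz":-0.11,"turn":0.725,"gripper":0.0876}

```text
time_s: 5.4
tcp_pos: [0.4617, -0.1877, 0.2495]
eef_rot: [-90.0, -0.0, 3.5]
contact_force: [0.9, -0.2, -0.3]
gripper_width: 0.0875
```

```bash
python3 - <<'E'
from h import *
go(.455,-.215,.24,-45)
E
```

```text
t5.40 pos [ 0.4617 -0.1877  0.2495] yaw 3.54 F [ 0.9 -0.2 -0.3] w 0.0875 | d [-0.0084  0.0095 -0.0268] turn 0.8473 j [  1.   3. -21.  -0. -66. -87.]
```

apply_moves:
  deltas:
    - {"tx":-0.004,"ty":0.005,"tz":-0.013,"turn":0.145,"gripper":0.0876}
    - {"tx":-0.008,"ty":0.009,"tz":-0.027,"turn":0.29,"gripper":0.0876}
    - {"tx":-0.008,"ty":0.009,"tz":-0.027,"turn":0.435,"gripper":0.0876}
    - {"tx":-0.008,"ty":0.009,"tz":-0.027,"turn":0.58,"gripper":0.0876}
    - {"tx":-0.008,"ty":0.009,"tz":-0.027,"turn":0.725,"gripper":0.0876}

```text
time_s: 5.9
tcp_pos: [0.4561, -0.2138, 0.2401]
eef_rot: [-90.0, 0.0, -38.0]
contact_force: [-0.6, -0.2, -0.4]
gripper_width: 0.0876
```

apply_moves:
  deltas:
    - {"tx":0,"ty":0,"tz":0,"turn":0.12,"gripper":0.0876}
    - {"tx":0,"ty":0,"tz":0,"turn":0.12,"gripper":0.0876}

```text
time_s: 6.1
tcp_pos: [0.4563, -0.2136, 0.2402]
eef_rot: [-90.0, 0.0, -44.6]
contact_force: [0.1, 0.6, -0.7]
gripper_width: 0.0876
```

```bash
python3 - <<'E'
from h import *
go(.455,-.215,.24,-45)
T=pose()
p,d=capture('wrist');save('w3.png',p);np.savez('w3.npz',p=p,d=d,R=T[0],t=T[1])
E
```

```text
t6.10 pos [ 0.4563 -0.2136  0.2402] yaw -44.63 F [ 0.1  0.6 -0.7] w 0.0876 | d [ 0.0001  0.0002 -0.0019] turn 0.0064 j [  -3.    4.  -21.   -0.  -65. -132.]
```

View pics/w3.png

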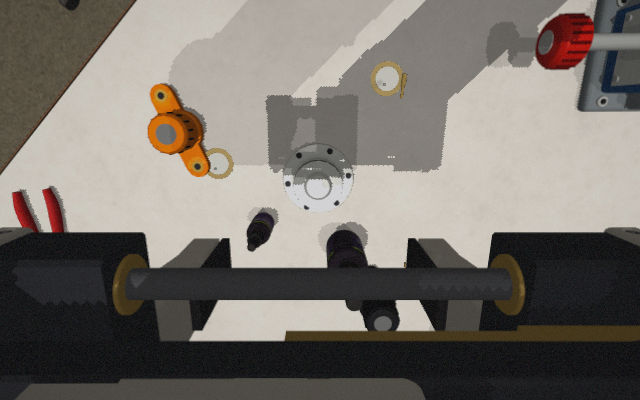

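```bash
python3 - <<'E'
from h import *
q=np.load('w3.npz');p,d=q['p'],q['d'];T=(q['R'],q['t'])
for nm,uv,z in [('reg',(318,186.5),.05),('flL',(282,178),.012),('flR',(354,178),.012),('flT',(318,142),.012),('flB',(318,211),.012),('fluxbase',(265,212),.0),('fluxtop',(252,246),.079),('sealbase',(345,235),0.0),('sealtop',(381,324),.129)]:
    w=onplane('wrist',[uv],z,T);print(nm,w.round(4),((w-T[1])@T[0]).round(4))
# mask of hub register/flange by depth
v,u=np.mgrid[120:230,270:370];P=bydepth('wrist',np.c_[u.ravel(),v.ravel()],d[v,u].ravel(),T);Q=(P-T[1])@T[0]
for a,b in [(.046,.054),(.038,.0445),(.008,.0145)]:
    m=(P[:,2]>a)&(P[:,2]<b)
    L=Q[m];print(a,m.sum(),np.percentile(L,[1,50,99],axis=0).round(4)[:,[0,2]])
E
```

```text
reg [[ 0.4575 -0.2151  0.05  ]] [[ 0.002   0.1902 -0.0002]]
flL [[ 0.4288 -0.2425  0.012 ]] [[ 0.0009  0.2282 -0.0398]]
flR [[ 0.4845 -0.1862  0.012 ]] [[0.001  0.2282 0.0393]]
flT [[ 0.4288 -0.1868  0.012 ]] [[-3.820e-02  2.283e-01 -2.000e-04]]
flB [[ 0.4835 -0.241   0.012 ]] [[ 0.0388  0.2282 -0.0003]]
fluxbase [[ 0.4435 -0.2883  0.    ]] [[ 0.0435  0.2402 -0.0621]]
fluxtop [[ 0.4499 -0.2959  0.079 ]] [[ 0.0534  0.1612 -0.063 ]]
sealbase [[ 0.5298 -0.2417  0.    ]] [[0.0721 0.2402 0.0317]]
sealtop [[ 0.5674 -0.2487  0.129 ]] [[0.1038 0.1112 0.0531]]
0.046 588 [[-0.0112 -0.0132]
 [ 0.0011 -0.0002]
 [ 0.0143  0.0127]]
0.038 1256 [[-0.0224 -0.024 ]
 [-0.001  -0.0003]
 [ 0.0254  0.0231]]
0.008 1732 [[-0.0359 -0.0389]
 [-0.0093 -0.0013]
 [ 0.04    0.0362]]
```

apply_moves:
  deltas:
    - {"tx":0.001,"ty":0.04,"tz":0,"turn":0.1,"gripper":0.075}
    - {"tx":0.001,"ty":0.085,"tz":0,"turn":0.1,"gripper":0.075}
    - {"tx":0.001,"ty":0.13,"tz":0,"turn":0.1,"gripper":0.075}
    - {"tx":0.001,"ty":0.17,"tz":0,"turn":0.1,"gripper":0.075}
    - {"tx":0.001,"ty":0.203,"tz":0,"turn":0.1,"gripper":0.075}
  newtons: 30

```text
time_s: 6.65
tcp_pos: [0.4563, -0.2142, 0.0355]
eef_rot: [-90.0, 0.1, -50.0]
contact_force: [-0.0, -0.1, -0.7]
gripper_width: 0.0748
```

apply_moves:
  deltas:
    - {"tx":0,"ty":0,"tz":0,"turn":0,"gripper":0.04}
    - {"tx":0,"ty":0,"tz":0,"turn":0,"gripper":0.04}
    - {"tx":0,"ty":0,"tz":0,"turn":0,"gripper":0.04}
    - {"tx":0,"ty":0,"tz":0,"turn":0,"gripper":0.04}
    - {"tx":0,"ty":0,"tz":0,"turn":0,"gripper":0.04}

```text
time_s: 7.15
tcp_pos: [0.4583, -0.2145, 0.0394]
eef_rot: [-89.9, -0.1, -50.2]
contact_force: [-1.1, 2.0, 8.4]
gripper_width: 0.0492
```

```bash
python3 - <<'E'
from h import *
go(.455,-.215,.24,-45)
E
```

```text
t7.15 pos [ 0.4583 -0.2145  0.0394] yaw -50.21 F [-1.1  2.   8.4] w 0.0492 | d [-0.0013 -0.2006 -0.0024] turn -0.0910 j [  -3.   18.  -35.    0.  -37. -137.]
```

apply_moves:
  deltas:
    - {"tx":0,"ty":0,"tz":0,"turn":0,"gripper":0.04}
    - {"tx":0,"ty":-0.015,"tz":0,"turn":0,"gripper":0.04}
    - {"tx":0,"ty":-0.045,"tz":0,"turn":0,"gripper":0.04}
    - {"tx":0,"ty":-0.085,"tz":0,"turn":0,"gripper":0.04}
    - {"tx":0,"ty":-0.13,"tz":0,"turn":0,"gripper":0.04}

```text
time_s: 7.65
tcp_pos: [0.456, -0.214, 0.1687]
eef_rot: [-90.0, 0.1, -50.3]
contact_force: [2.1, 0.2, -3.8]
gripper_width: 0.0496
```

```bash
python3 - <<'E'
from h import *
go(.64,.15,.2,45.4)
E
```

```text
t7.65 pos [ 0.456  -0.214   0.1687] yaw -50.26 F [ 2.1  0.2 -3.8] w 0.0496 | d [-0.1623 -0.0313  0.3742] turn -1.6697 j [  -3.    8.  -27.   -0.  -55. -137.]
```

apply_moves:
  deltas:
    - {"tx":-0.02,"ty":-0.015,"tz":0.02,"turn":-0.14,"gripper":0.04}
    - {"tx":-0.04,"ty":-0.03,"tz":0.055,"turn":-0.28,"gripper":0.04}
    - {"tx":-0.055,"ty":-0.031,"tz":0.09,"turn":-0.42,"gripper":0.04}
    - {"tx":-0.07,"ty":-0.031,"tz":0.125,"turn":-0.56,"gripper":0.04}
    - {"tx":-0.085,"ty":-0.031,"tz":0.16,"turn":-0.7,"gripper":0.04}

```text
time_s: 8.15
tcp_pos: [0.5259, -0.0451, 0.1995]
eef_rot: [-89.9, -0.1, -9.8]
contact_force: [1.2, -0.4, -2.5]
gripper_width: 0.0491
```

```bash
python3 - <<'E'
from h import *
go(.64,.15,.2,45.4)
E
```

```text
t8.15 pos [ 0.5259 -0.0451  0.1995] yaw -9.82 F [ 1.2 -0.4 -2.5] w 0.0491 | d [ 7.920e-02 -2.000e-04  2.117e-01] turn -0.9638 j [  16.    9.  -22.   -0.  -60. -116.]
```

apply_moves:
  deltas:
    - {"tx":0.013,"ty":0,"tz":0.035,"turn":-0.14,"gripper":0.04}
    - {"tx":0.026,"ty":0,"tz":0.07,"turn":-0.28,"gripper":0.04}
    - {"tx":0.039,"ty":0,"tz":0.105,"turn":-0.42,"gripper":0.04}
    - {"tx":0.052,"ty":0,"tz":0.14,"turn":-0.56,"gripper":0.04}
    - {"tx":0.065,"ty":0,"tz":0.175,"turn":-0.7,"gripper":0.04}

```text
time_s: 8.65
tcp_pos: [0.6207, 0.1156, 0.199]
eef_rot: [-90.0, -0.0, 30.3]
contact_force: [0.8, 0.7, -2.9]
gripper_width: 0.0494
```

```bash
python3 - <<'E'
from h import *
go(.65,.165,.2,45.4)
E
```

```text
t8.65 pos [0.6207 0.1156 0.199 ] yaw 30.30 F [ 0.8  0.7 -2.9] w 0.0494 | d [ 0.0502 -0.001   0.0279] turn -0.2636 j [ 28.  18.  -9.  -0. -63. -88.]
```

```bash
python3 - <<'E'
from h import *
go(.697,.211,.2,45.4)
E
```

```text
t8.65 pos [0.6207 0.1156 0.199 ] yaw 30.30 F [ 0.8  0.7 -2.9] w 0.0494 | d [ 0.114  -0.001   0.0439] turn -0.2636 j [ 28.  18.  -9.  -0. -63. -88.]
```

apply_moves:
  deltas:
    - {"tx":0.022,"ty":0,"tz":0.009,"turn":-0.09,"gripper":0.04}
    - {"tx":0.045,"ty":0,"tz":0.018,"turn":-0.18,"gripper":0.04}
    - {"tx":0.068,"ty":0,"tz":0.027,"turn":-0.264,"gripper":0.04}
    - {"tx":0.09,"ty":0,"tz":0.036,"turn":-0.264,"gripper":0.04}
    - {"tx":0.114,"ty":0,"tz":0.044,"turn":-0.264,"gripper":0.04}

```text
time_s: 9.15
tcp_pos: [0.6973, 0.21, 0.1988]
eef_rot: [-90.0, 0.0, 45.1]
contact_force: [0.4, -0.2, -3.3]
gripper_width: 0.0491
```

```bash
python3 - <<'E'
from h import *
go(.657,.17,.2,45.4)
T=pose()
p,d=capture('wrist');save('w4.png',p);np.savez('w4.npz',p=p,d=d,R=T[0],t=T[1])
E
```

```text
t9.15 pos [0.6973 0.21   0.1988] yaw 45.10 F [ 0.4 -0.2 -3.3] w 0.0491 | d [-0.0568 -0.0012  0.0004] turn -0.0052 j [ 32.  27.   5.  -0. -68. -77.]
```

View pics/w4.png

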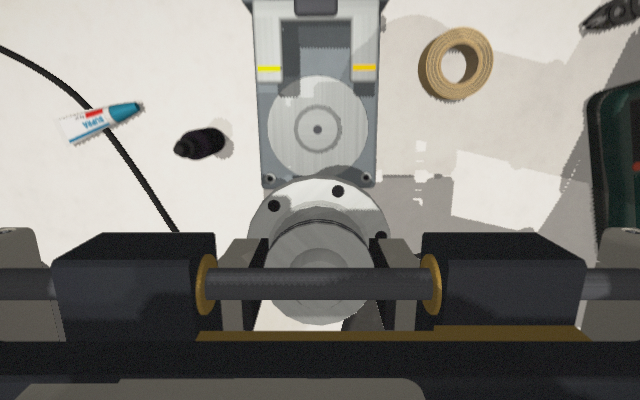

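```bash
python3 - <<'E'
from h import *
q=np.load('w4.npz');p,d=q['p'],q['d'];T=(q['R'],q['t'])
g=cv2.cvtColor(p,cv2.COLOR_RGB2GRAY)
def L(uv,z): 
    w=onplane('wrist',[uv],z,T)[0]; return w.round(4),((w-T[1])@T[0]).round(4)
for nm,uv,z in [('hole',(317.5,128.5),.025),('seatL',(266.5,125),.016),('seatR',(369,125),.016),('seatT',(318,75),.016),('seatB',(318,180),.016),('c1',(263,187),.014),('c2',(375,186),.014),('scr1',(269.5,178.5),.014),('scr2',(366,178),.014),('yelL',(269,68.5),.0785),('yelR',(364,67.5),.0785)]: print(nm,*L(uv,z))
c=cv2.HoughCircles(cv2.medianBlur(g,3)[60:200,240:400],cv2.HOUGH_GRADIENT,1,10,param1=80,param2=20,minRadius=15,maxRadius=60)
if c is not None:
  for x,y,rr in c[0][:6]: print(x+240,y+60,rr)
hsv=cv2.cvtColor(p,cv2.COLOR_RGB2HSV);m=(abs(hsv[...,0].astype(int)-28)<6)&(hsv[...,1]>140)&(hsv[...,2]>120);m[:50]=0;m[90:]=0
for a,b in [(250,300),(340,390)]:
    ys,xs=np.nonzero(m[:,a:b]);print('yel',xs.mean()+a,ys.mean(),len(xs),*L((xs.mean()+a,ys.mean()),.0785))
# held hub: depth of flange pts
for uv in [(318,200),(300,200),(340,210)]:
    w=bydepth('wrist',[uv],d[uv[1],uv[0]],T)[0];print('hub',w.round(4),((w-T[1])@T[0]).round(4))
zfl=T[1][2]-.039+.012
for uv in [(247,228),(388,228),(318,179)]: print('fl',L(uv,zfl))
E
```

```text
hole [0.6589 0.1724 0.025 ] [-0.0537  0.1738  0.0006]
seatL [0.6904 0.1371 0.016 ] [-0.0565  0.1828 -0.0466]
seatR [0.6232 0.2042 0.016 ] [-0.0564  0.1828  0.0483]
seatT [0.6259 0.14   0.016 ] [-0.1     0.1828  0.0011]
seatB [0.6933 0.2075 0.016 ] [-0.0046  0.1828  0.001 ]
c1 [0.7365 0.1748 0.014 ] [ 0.0027  0.1848 -0.0528]
c2 [0.6584 0.2514 0.014 ] [0.0019 0.1848 0.0567]
scr1 [0.7259 0.1735 0.014 ] [-0.0057  0.1848 -0.0461]
scr2 [0.6592 0.2393 0.014 ] [-0.0061  0.1848  0.0476]
yelL [0.6517 0.1161 0.0785] [-0.0987  0.1203 -0.034 ]
yelR [0.603  0.1638 0.0785] [-0.0993  0.1203  0.0342]
314.5 126.5 52.8
326.5 126.5 59.4
307.5 137.5 37.2
319.5 117.5 41.8
329.5 139.5 33.8
304.5 147.5 28.0
yel 268.37931034482756 68.48275862068965 87 [0.652  0.1158 0.0785] [-0.0987  0.1203 -0.0344]
yel 363.9017857142857 67.01785714285714 112 [0.6028 0.1635 0.0785] [-0.0996  0.1203  0.0341]
hub [0.6782 0.1925 0.1723] [-0.0259  0.0265  0.0012]
hub [0.6847 0.186  0.1724] [-0.0259  0.0264 -0.008 ]
hub [0.6736 0.2036 0.1749] [-0.0213  0.024   0.0123]
fl (array([0.7152, 0.1771, 0.1718]), array([-0.0107,  0.027 , -0.0359]))
fl (array([0.6631, 0.2291, 0.1718]), array([-0.0106,  0.027 ,  0.0377]))
fl (array([0.6706, 0.1848, 0.1718]), array([-0.0367,  0.027 ,  0.0012]))
```

apply_moves:
  deltas:
    - {"tx":-0.027,"ty":0,"tz":0,"turn":-0.004,"gripper":0.04}
    - {"tx":-0.0545,"ty":0,"tz":0,"turn":-0.007,"gripper":0.04}
    - {"tx":-0.0545,"ty":0.045,"tz":0,"turn":-0.007,"gripper":0.04}
    - {"tx":-0.0545,"ty":0.09,"tz":0,"turn":-0.007,"gripper":0.04}
    - {"tx":-0.0545,"ty":0.12,"tz":0,"turn":-0.007,"gripper":0.04}

```text
time_s: 9.7
tcp_pos: [0.657, 0.1697, 0.0763]
eef_rot: [-89.9, 0.1, 45.4]
contact_force: [0.3, 0.2, -3.3]
gripper_width: 0.0493
```

```bash
python3 - <<'E'
from h import *
go(.6588,.1714,.0545,45.5)
T=pose()
p,d=capture('wrist');save('w5.png',p);np.savez('w5.npz',p=p,d=d,R=T[0],t=T[1])
go(.6588,.1714,.0545,45.5)
E
```

```text
t9.70 pos [0.657  0.1697 0.0763] yaw 45.43 F [ 0.3  0.2 -3.3] w 0.0493 | d [ 0.0025  0.0218 -0.0001] turn -0.0012 j [ 31.  29. -10.  -0. -52. -75.]
t9.75 pos [0.6547 0.1689 0.0711] yaw 45.39 F [-2.9 -0.6 -8.8] w 0.0498 | d [ 0.0048  0.0166 -0.0012] turn -0.0020 j [ 31.  29. -10.  -0. -51. -75.]
```

View pics/w5.png

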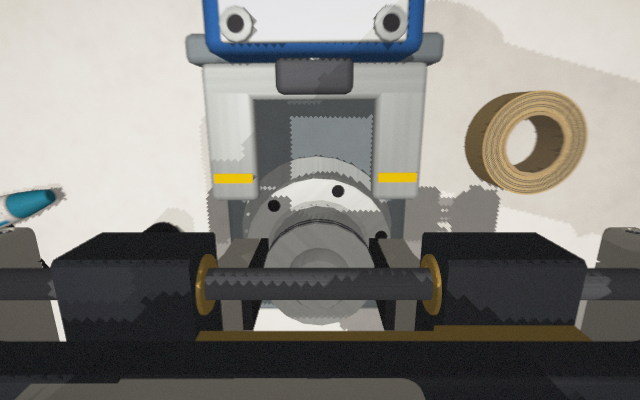

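apply_moves:
  deltas:
    - {"tx":0,"ty":0,"tz":0,"turn":0,"gripper":0.04}
    - {"tx":0,"ty":0,"tz":0,"turn":0,"gripper":0.04}
    - {"tx":0,"ty":0,"tz":0,"turn":0,"gripper":0.04}
    - {"tx":0,"ty":0,"tz":0,"turn":0,"gripper":0.04}

```text
time_s: 10.15
tcp_pos: [0.66, 0.1711, 0.0807]
eef_rot: [-90.1, -0.2, 45.5]
contact_force: [-0.3, 0.5, -3.6]
gripper_width: 0.0491
```

```bash
python3 - <<'E'
from h import *
go(.6588,.1714,.0545,45.5)
T=pose()
p,d=capture('wrist');np.savez('w5.npz',p=p,d=d,R=T[0],t=T[1])
hsv=cv2.cvtColor(p,cv2.COLOR_RGB2HSV);m=(abs(hsv[...,0].astype(int)-28)<6)&(hsv[...,1]>140)&(hsv[...,2]>120);m[:160]=0;m[200:]=0
for a,b in [(200,260),(370,425)]:
    ys,xs=np.nonzero(m[:,a:b]);w=onplane('wrist',[(xs.mean()+a,ys.mean())],.0785,T)[0];print('yel',xs.mean()+a,ys.mean(),len(xs),w.round(4),((w-T[1])@T[0]).round(4))
go(.6588,.1714,.0545,45.5)
save('w5b.png',p)
E
```

```text
t10.15 pos [0.66   0.1711 0.0807] yaw 45.49 F [-0.3  0.5 -3.6] w 0.0491 | d [-0.0007  0.0262  0.0011] turn -0.0001 j [ 31.  29.  -9.   0. -52. -75.]
yel 236.7377521613833 169.10086455331412 347 [0.6516 0.115  0.0785] [-0.0459  0.0021 -0.0333]
yel 398.122905027933 168.44972067039106 358 [0.6025 0.1629 0.0785] [-0.0462  0.0021  0.0353]
t10.20 pos [0.6597 0.171  0.0804] yaw 45.49 F [ 0.  -0.3 -3.4] w 0.0492 | d [-0.0004  0.0259  0.001 ] turn -0.0002 j [ 31.  29.  -9.   0. -52. -75.]
```

apply_moves:
  deltas:
    - {"tx":-0.001,"ty":0.006,"tz":0,"turn":0,"gripper":0.04}
    - {"tx":-0.001,"ty":0.011,"tz":0,"turn":0,"gripper":0.04}
    - {"tx":-0.001,"ty":0.015,"tz":0,"turn":0,"gripper":0.04}
    - {"tx":-0.001,"ty":0.018,"tz":0,"turn":0,"gripper":0.04}
    - {"tx":-0.001,"ty":0.02,"tz":0,"turn":0,"gripper":0.04}

```text
time_s: 10.7
tcp_pos: [0.6581, 0.1697, 0.0579]
eef_rot: [-90.0, 0.0, 45.5]
contact_force: [0.1, 0.4, -3.7]
gripper_width: 0.0492
```

```bash
python3 - <<'E'
from h import *
go(.6588,.1714,.0545,45.5)
E
```

```text
t10.70 pos [0.6581 0.1697 0.0579] yaw 45.48 F [ 0.1  0.4 -3.7] w 0.0492 | d [0.0017 0.0034 0.0007] turn -0.0003 j [ 31.  30. -11.  -0. -50. -75.]
```

apply_moves:
  deltas:
    - {"tx":0,"ty":0.002,"tz":0,"turn":0,"gripper":0.04}
    - {"tx":0,"ty":0.004,"tz":0,"turn":0,"gripper":0.04}
    - {"tx":0,"ty":0.005,"tz":0,"turn":0,"gripper":0.04}
    - {"tx":0,"ty":0.006,"tz":0,"turn":0,"gripper":0.04}
    - {"tx":0,"ty":0.006,"tz":0,"turn":0,"gripper":0.04}

```text
time_s: 11.2
tcp_pos: [0.6584, 0.1698, 0.0555]
eef_rot: [-90.0, -0.1, 45.5]
contact_force: [-9.2, -0.9, 15.2]
gripper_width: 0.0493
```

```bash
python3 - <<'E'
from h import *
go(.6588,.1714,.0545,45.5)
E
```

```text
t11.20 pos [0.6584 0.1698 0.0555] yaw 45.52 F [-9.2 -0.9 15.2] w 0.0493 | d [0.0014 0.001  0.0009] turn 0.0004 j [ 31.  30. -11.   0. -49. -75.]
```

apply_moves:
  deltas:
    - {"tx":0,"ty":0,"tz":0,"turn":0,"gripper":0.08}
    - {"tx":0,"ty":0,"tz":0,"turn":0,"gripper":0.08}
    - {"tx":0,"ty":0,"tz":0,"turn":0,"gripper":0.08}
    - {"tx":0,"ty":0,"tz":0,"turn":0,"gripper":0.08}

```text
time_s: 11.6
tcp_pos: [0.6584, 0.1699, 0.0524]
eef_rot: [-90.0, -0.0, 45.5]
contact_force: [-0.1, 0.2, -0.1]
gripper_width: 0.0759
```

apply_moves:
  deltas:
    - {"tx":0,"ty":-0.02,"tz":0,"turn":0,"gripper":0.08}
    - {"tx":0,"ty":-0.05,"tz":0,"turn":0,"gripper":0.08}
    - {"tx":0,"ty":-0.09,"tz":0,"turn":0,"gripper":0.08}
    - {"tx":0,"ty":-0.13,"tz":0,"turn":0,"gripper":0.08}
    - {"tx":0,"ty":-0.17,"tz":0,"turn":0,"gripper":0.08}

```text
time_s: 12.1
tcp_pos: [0.6582, 0.1697, 0.2239]
eef_rot: [-90.0, 0.0, 45.5]
contact_force: [0.9, 0.7, -0.4]
gripper_width: 0.0801
```

```bash
python3 - <<'E'
from h import *
go(.6,-.26,.22,-35)
T=pose()
p,d=capture('wrist');save('w6.png',p);np.savez('w6.npz',p=p,d=d,R=T[0],t=T[1])
go(.6,-.26,.22,-35)
E
```

```text
t12.10 pos [0.6582 0.1697 0.2239] yaw 45.48 F [ 0.9  0.7 -0.4] w 0.0801 | d [-0.3472  0.0041 -0.2598] turn 1.4047 j [ 31.  22.  -0.   0. -68. -75.]
t12.15 pos [0.6612 0.1704 0.2323] yaw 45.55 F [3.3 0.1 8.9] w 0.0801 | d [-0.3502  0.0106 -0.2576] turn 1.4058 j [ 31.  21.   0.   0. -68. -75.]
```

View pics/w6.png

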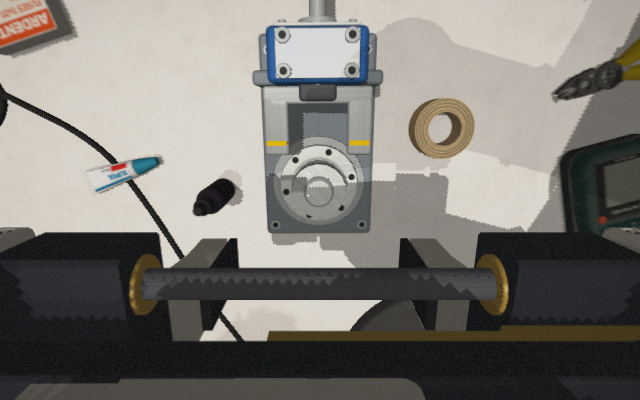

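```bash
python3 - <<'E'
from h import *
q=np.load('w6.npz');p,d=q['p'],q['d'];T=(q['R'],q['t'])
v,u=np.mgrid[130:232,265:372];P=bydepth('wrist',np.c_[u.ravel(),v.ravel()],d[v,u].ravel(),T);Q=(P-T[1])@T[0]
# heights at patches
def h(u0,v0): 
    a=d[v0-2:v0+3,u0-2:u0+3];return bydepth('wrist',[(u0,v0)],np.median(a),T)[0].round(4)
for n,c in [('reg',(319,191)),('bossL',(298,185)),('bossR',(338,182)),('flL',(281,185)),('flR',(354,190)),('flT',(310,152)),('flB',(318,217)),('plate',(280,222)),('plateR',(358,222)),('tineL',(277,125)),('tineR',(360,125))]: print(n,h(*c))
for a,b in [(.062,.07),(.054,.061),(.024,.031)]:
    m=(P[:,2]>a)&(P[:,2]<b)&(abs(Q[:,2])<.045)
    print(a,m.sum(),np.percentile(Q[m],[1,50,99],axis=0).round(4)[:,[0,2]])
m=(P[:,2]>.024)&(P[:,2]<.031);A=np.c_[P[m][:,:2],np.ones(m.sum())];print(np.linalg.lstsq(A,P[m][:,2],rcond=None)[0])
E
```

```text
reg [0.6569 0.1711 0.0673]
bossL [0.668  0.155  0.0589]
bossR [0.64   0.1788 0.0588]
flL [0.6864 0.1465 0.0278]
flR [0.6373 0.2018 0.0286]
flT [0.6419 0.1434 0.0292]
flB [0.6832 0.1964 0.0295]
plate [0.7191 0.1747 0.0164]
plateR [0.6593 0.2333 0.0172]
tineL [0.6405 0.1055 0.0798]
tineR [0.5922 0.1531 0.0796]
0.062 714 [[-0.0116 -0.0116]
 [ 0.0004  0.0015]
 [ 0.0139  0.0146]]
0.054 1543 [[-0.0227 -0.022 ]
 [-0.0016  0.001 ]
 [ 0.0252  0.025 ]]
0.024 2077 [[-0.0359 -0.0353]
 [-0.0114  0.002 ]
 [ 0.0381  0.0384]]
[0.00064474 0.00024037 0.02859037]
```

apply_moves:
  deltas:
    - {"tx":-0.035,"ty":0,"tz":-0.026,"turn":0.14,"gripper":0.08}
    - {"tx":-0.07,"ty":0,"tz":-0.052,"turn":0.28,"gripper":0.08}
    - {"tx":-0.105,"ty":0,"tz":-0.078,"turn":0.42,"gripper":0.08}
    - {"tx":-0.14,"ty":0,"tz":-0.104,"turn":0.56,"gripper":0.08}
    - {"tx":-0.175,"ty":0,"tz":-0.13,"turn":0.7,"gripper":0.08}

```text
time_s: 12.65
tcp_pos: [0.6279, -0.0476, 0.2224]
eef_rot: [-90.0, -0.0, 5.1]
contact_force: [0.8, -0.6, -0.9]
gripper_width: 0.0802
```

```bash
python3 - <<'E'
from h import *
go(.617,-.272,.24,-35)
E
```

```text
t12.65 pos [ 0.6279 -0.0476  0.2224] yaw 5.07 F [ 0.8 -0.6 -0.9] w 0.0802 | d [-0.0306 -0.0176 -0.2225] turn 0.6993 j [ 13.  17.  -7.   0. -66. -98.]
```

apply_moves:
  deltas:
    - {"tx":-0.006,"ty":-0.005,"tz":-0.045,"turn":0.14,"gripper":0.08}
    - {"tx":-0.012,"ty":-0.01,"tz":-0.09,"turn":0.28,"gripper":0.08}
    - {"tx":-0.018,"ty":-0.015,"tz":-0.135,"turn":0.42,"gripper":0.08}
    - {"tx":-0.025,"ty":-0.017,"tz":-0.18,"turn":0.56,"gripper":0.08}
    - {"tx":-0.03,"ty":-0.017,"tz":-0.222,"turn":0.7,"gripper":0.08}

```text
time_s: 13.15
tcp_pos: [0.619, -0.272, 0.2398]
eef_rot: [-90.0, -0.0, -35.1]
contact_force: [0.2, -0.5, -0.1]
gripper_width: 0.0797
```

apply_moves:
  deltas:
    - {"tx":0,"ty":0,"tz":0,"turn":0,"gripper":0.08}
    - {"tx":0,"ty":0,"tz":0,"turn":0,"gripper":0.08}

```text
time_s: 13.35
tcp_pos: [0.6188, -0.2711, 0.2387]
eef_rot: [-90.0, 0.1, -34.8]
contact_force: [0.2, 0.3, -0.1]
gripper_width: 0.0801
```

```bash
python3 - <<'E'
from h import *
go(.617,-.272,.24,-35)
T=pose()
p,d=capture('wrist');save('w7.png',p);np.savez('w7.npz',p=p,d=d,R=T[0],t=T[1])
E
```

```text
t13.35 pos [ 0.6188 -0.2711  0.2387] yaw -34.83 F [ 0.2  0.3 -0.1] w 0.0801 | d [-0.001  -0.0013 -0.0017] turn 0.0030 j [  -7.   21.    0.   -0.  -70. -118.]
```

View pics/w7.png

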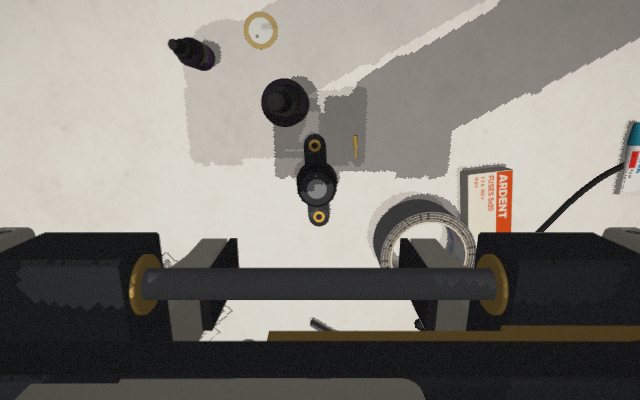

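```bash
python3 - <<'E'
from h import *
q=np.load('w7.npz');p,d=q['p'],q['d'];T=(q['R'],q['t'])
def L(uv,z): 
    w=onplane('wrist',[uv],z,T)[0]; return w.round(4),((w-T[1])@T[0]).round(4)
for nm,uv,z in [('e1',(315,145.5),.011),('e2',(319,216.5),.011),('earTop',(315,133),.01),('earBot',(319.5,228),.01),('bossL',(298,188),.044),('bossR',(336,188),.044),('top',(317.5,189.5),.044),('rollL',(386,240),.05),('rollLb',(374,235),.0),('sealer',(287,110),0.0)]: print(nm,*L(uv,z))
v,u=np.mgrid[120:235,280:360];P=bydepth('wrist',np.c_[u.ravel(),v.ravel()],d[v,u].ravel(),T);Q=(P-T[1])@T[0]
for a,b in [(.041,.049),(.007,.0135)]:
    m=(P[:,2]>a)&(P[:,2]<b)&(abs(Q[:,2])<.03)
    print(a,m.sum(),np.percentile(Q[m],[1,50,99],axis=0).round(4)[:,[0,2]])
print([bydepth('wrist',[c],d[c[1],c[0]],T)[0].round(4) for c in [(318,188),(390,235),(425,215),(285,98)]])
E
```

```text
e1 [ 0.5884 -0.254   0.011 ] [-0.0345  0.2277 -0.0032]
e2 [ 0.6562 -0.296   0.011 ] [0.0451 0.2276 0.001 ]
earTop [ 0.5777 -0.2465  0.01  ] [-0.0476  0.2287 -0.0032]
earBot [ 0.6681 -0.3036  0.01  ] [0.0593 0.2286 0.0016]
bossL [ 0.6108 -0.2902  0.044 ] [ 0.0046  0.1947 -0.0202]
bossR [ 0.6328 -0.2588  0.044 ] [0.0046 0.1947 0.0181]
top [ 0.6234 -0.275   0.044 ] [ 0.0061  0.1947 -0.0005]
rollL [ 0.7065 -0.2468  0.05  ] [0.0583 0.1886 0.0701]
rollLb [ 0.7151 -0.2577  0.    ] [0.0716 0.2386 0.0661]
sealer [ 0.5411 -0.2577  0.    ] [-0.0712  0.2388 -0.0332]
0.041 1123 [[-0.0134 -0.0194]
 [ 0.0041 -0.002 ]
 [ 0.0225  0.0162]]
0.007 1146 [[-0.0455 -0.022 ]
 [-0.0168 -0.0021]
 [ 0.0543  0.0197]]
[array([ 0.6221, -0.2735,  0.0453]), array([ 0.7034, -0.2405,  0.0518]), array([ 0.7052, -0.2004,  0.0519]), array([ 0.5399, -0.2448,  0.1251])]
```

apply_moves:
  deltas:
    - {"tx":0.005,"ty":0.04,"tz":-0.001,"turn":-0.049,"gripper":0.075}
    - {"tx":0.005,"ty":0.085,"tz":-0.001,"turn":-0.049,"gripper":0.075}
    - {"tx":0.005,"ty":0.13,"tz":-0.001,"turn":-0.049,"gripper":0.075}
    - {"tx":0.005,"ty":0.17,"tz":-0.001,"turn":-0.049,"gripper":0.075}
    - {"tx":0.005,"ty":0.203,"tz":-0.001,"turn":-0.049,"gripper":0.075}
  newtons: 25

```text
time_s: 13.9
tcp_pos: [0.6224, -0.2717, 0.0343]
eef_rot: [-90.0, 0.1, -31.8]
contact_force: [0.2, 1.0, -0.2]
gripper_width: 0.0754
```

apply_moves:
  deltas:
    - {"tx":0,"ty":0,"tz":0,"turn":0,"gripper":0.03}
    - {"tx":0,"ty":0,"tz":0,"turn":0,"gripper":0.03}
    - {"tx":0,"ty":0,"tz":0,"turn":0,"gripper":0.03}
    - {"tx":0,"ty":0,"tz":0,"turn":0,"gripper":0.03}
    - {"tx":0,"ty":0,"tz":0,"turn":0,"gripper":0.03}

```text
time_s: 14.4
tcp_pos: [0.6236, -0.2739, 0.0386]
eef_rot: [-90.0, -0.2, -31.9]
contact_force: [-1.4, -2.2, 1.4]
gripper_width: 0.0403
```

apply_moves:
  deltas:
    - {"tx":0,"ty":0,"tz":0,"turn":0,"gripper":0.03}
    - {"tx":0,"ty":0,"tz":0,"turn":0,"gripper":0.03}

```text
time_s: 14.6
tcp_pos: [0.6236, -0.2739, 0.0386]
eef_rot: [-90.0, -0.1, -31.9]
contact_force: [-1.8, 1.5, 6.2]
gripper_width: 0.0396
```

```bash
python3 - <<'E'
from h import *
go(.617,-.272,.24,-32)
E
```

```text
t14.60 pos [ 0.6236 -0.2739  0.0386] yaw -31.91 F [-1.8  1.5  6.2] w 0.0396 | d [-0.0061 -0.2014 -0.0017] turn 0.0016 j [  -7.   31.  -11.    0.  -47. -115.]
```

apply_moves:
  deltas:
    - {"tx":0,"ty":-0.02,"tz":0,"turn":0,"gripper":0.03}
    - {"tx":0,"ty":-0.06,"tz":0,"turn":0,"gripper":0.03}
    - {"tx":0,"ty":-0.1,"tz":0,"turn":0,"gripper":0.03}
    - {"tx":0,"ty":-0.14,"tz":0,"turn":0,"gripper":0.03}
    - {"tx":0,"ty":-0.175,"tz":0.0,"turn":0,"gripper":0.03}

```text
time_s: 15.1
tcp_pos: [0.6225, -0.2736, 0.214]
eef_rot: [-90.0, -0.1, -31.9]
contact_force: [0.8, -0.1, -3.6]
gripper_width: 0.0393
```

```bash
python3 - <<'E'
from h import *
go(.697,.132,.21,-44.5)
E
```

```text
t15.10 pos [ 0.6225 -0.2736  0.214 ] yaw -31.94 F [ 0.8 -0.1 -3.6] w 0.0393 | d [-0.1514  0.0042  0.3835] turn 0.2192 j [  -7.   22.   -1.   -0.  -67. -115.]
```

apply_moves:
  deltas:
    - {"tx":-0.015,"ty":0,"tz":0.038,"turn":0.03,"gripper":0.03}
    - {"tx":-0.03,"ty":0,"tz":0.076,"turn":0.06,"gripper":0.03}
    - {"tx":-0.045,"ty":0,"tz":0.115,"turn":0.09,"gripper":0.03}
    - {"tx":-0.06,"ty":0,"tz":0.153,"turn":0.12,"gripper":0.03}
    - {"tx":-0.076,"ty":0,"tz":0.192,"turn":0.15,"gripper":0.03}

```text
time_s: 15.6
tcp_pos: [0.6595, -0.0689, 0.2117]
eef_rot: [-90.0, 0.0, -40.6]
contact_force: [1.2, 0.3, -3.0]
gripper_width: 0.0394
```

```bash
python3 - <<'E'
from h import *
go(.697,.132,.21,-44.5)
E
```

```text
t15.60 pos [ 0.6595 -0.0689  0.2117] yaw -40.63 F [ 1.2  0.3 -3. ] w 0.0394 | d [-0.1023  0.0018  0.1769] turn 0.0676 j [  11.   21.   -3.   -0.  -66. -141.]
```

apply_moves:
  deltas:
    - {"tx":-0.022,"ty":0,"tz":0.038,"turn":0.02,"gripper":0.03}
    - {"tx":-0.044,"ty":0,"tz":0.076,"turn":0.04,"gripper":0.03}
    - {"tx":-0.066,"ty":0,"tz":0.114,"turn":0.055,"gripper":0.03}
    - {"tx":-0.088,"ty":0,"tz":0.15,"turn":0.068,"gripper":0.03}
    - {"tx":-0.102,"ty":0,"tz":0.177,"turn":0.068,"gripper":0.03}

```text
time_s: 16.1
tcp_pos: [0.6968, 0.1332, 0.2115]
eef_rot: [-90.0, 0.0, -44.4]
contact_force: [0.5, -0.8, -2.6]
gripper_width: 0.0392
```

apply_moves:
  deltas:
    - {"tx":0,"ty":0,"tz":0,"turn":0,"gripper":0.03}
    - {"tx":0,"ty":0,"tz":0,"turn":0,"gripper":0.03}
    - {"tx":0,"ty":0,"tz":0,"turn":0,"gripper":0.03}

```text
time_s: 16.4
tcp_pos: [0.6969, 0.1298, 0.2115]
eef_rot: [-90.0, 0.0, -44.4]
contact_force: [-0.5, 0.1, -1.9]
gripper_width: 0.0393
```

```bash
python3 - <<'E'
from h import *
go(.658,.171,.21,-44.5)
T=pose()
p,d=capture('wrist');save('w8.png',p);np.savez('w8.npz',p=p,d=d,R=T[0],t=T[1])
E
```

```text
t16.40 pos [0.6969 0.1298 0.2115] yaw -44.44 F [-0.5  0.1 -1.9] w 0.0393 | d [-0.0566  0.0015  0.0022] turn 0.0010 j [  26.   25.    3.   -0.  -68. -161.]
```

View pics/w8.png

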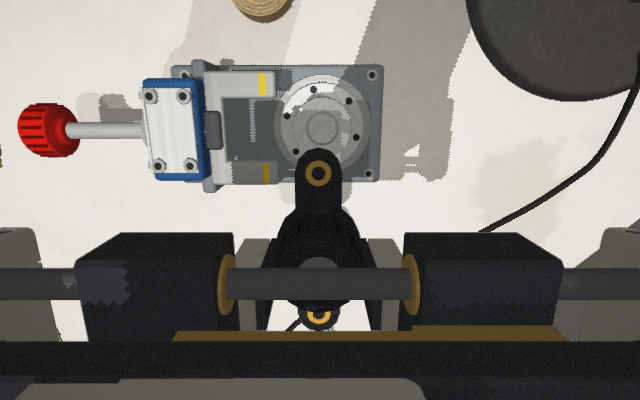

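```bash
python3 - <<'E'
from h import *
q=np.load('w8.npz');p,d=q['p'],q['d'];T=(q['R'],q['t'])
save('w8z.png',cv2.resize(p[60:200,250:400],None,fx=4,fy=4,interpolation=cv2.INTER_CUBIC))
def L(uv,z): 
    w=onplane('wrist',[uv],z,T)[0]; return w.round(4),((w-T[1])@T[0]).round(4)
ze=T[1][2]-.0386+.011
for nm,uv,z in [('reg',(322,126.5),.066),('flT',(322,74.5),.028),('flL',(274.5,120),.028),('flR',(370,120),.028),('e1',(318,173),ze),('e2',(319,315),ze),('earT',(318.5,148),ze),('earL',(296,170),ze),('earR',(341,170),ze),('yel1',(262.5,84),.0785),('yel2',(266,172),.0785),('scr1',(372,74.5),.014),('scr2',(368.5,174),.014)]: print(nm,*L(uv,z))
print(bydepth('wrist',[(310,165)],d[165,310],T),ze)
v,u=np.mgrid[70:180,265:380];P=bydepth('wrist',np.c_[u.ravel(),v.ravel()],d[v,u].ravel(),T);Q=(P-T[1])@T[0]
for a,b in [(.062,.07),(.054,.061),(.024,.031)]:
    m=(P[:,2]>a)&(P[:,2]<b)&(Q[:,2]>-.045)
    print(a,m.sum(),np.percentile(Q[m],[1,50,99],axis=0).round(4)[:,[0,2]])
E
```

```text
reg [0.6573 0.1729 0.066 ] [-0.0583  0.1455  0.0032]
flT [0.6264 0.2037 0.028 ] [-0.102   0.1835  0.0035]
flL [0.6239 0.1447 0.028 ] [-0.0625  0.1835 -0.0404]
flR [0.6858 0.2077 0.028 ] [-0.0624  0.1835  0.0479]
e1 [0.6674 0.1586 0.1839] [-0.0411  0.0276 -0.    ]
e2 [0.7257 0.1021 0.1839] [0.04   0.0276 0.0004]
earT [0.6587 0.1675 0.1839] [-0.0536  0.0276  0.0002]
earL [0.6586 0.1518 0.1839] [-0.0427  0.0276 -0.0111]
earR [0.6744 0.1679 0.1839] [-0.0427  0.0276  0.0115]
yel1 [0.6025 0.163  0.0785] [-0.0906  0.133  -0.0423]
yel2 [0.6508 0.1155 0.0785] [-0.0228  0.133  -0.0424]
scr1 [0.6583 0.2379 0.014 ] [-0.1032  0.1975  0.0503]
scr2 [0.7256 0.1723 0.014 ] [-0.0092  0.1975  0.0505]
[[0.6616463  0.1587183  0.18507295]] 0.18389153758289212
0.062 884 [[-0.0698 -0.0094]
 [-0.0572  0.0032]
 [-0.044   0.0164]]
0.054 1726 [[-0.0809 -0.0204]
 [-0.0617  0.0041]
 [-0.0374  0.0269]]
0.024 2321 [[-0.0939 -0.0337]
 [-0.0696  0.0044]
 [-0.0273  0.0406]]
```

View pics/w8z.png

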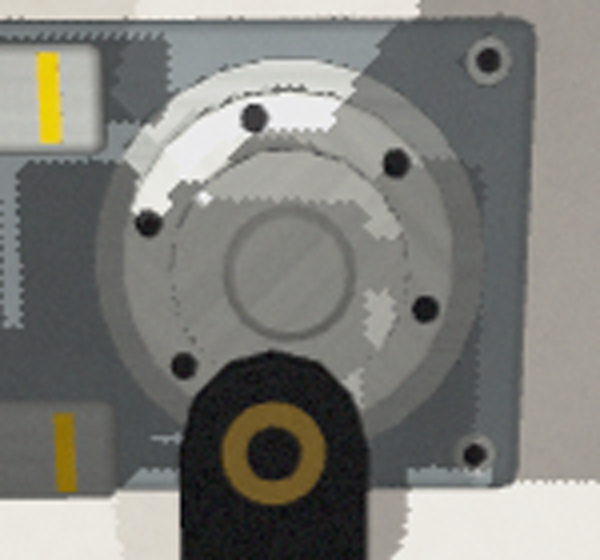

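apply_moves:
  deltas:
    - {"tx":-0.028,"ty":0,"tz":0.0015,"turn":0,"gripper":0.03}
    - {"tx":-0.0564,"ty":0.01,"tz":0.003,"turn":0,"gripper":0.03}
    - {"tx":-0.0564,"ty":0.045,"tz":0.003,"turn":0,"gripper":0.03}
    - {"tx":-0.0564,"ty":0.075,"tz":0.003,"turn":0,"gripper":0.03}
    - {"tx":-0.0564,"ty":0.094,"tz":0.003,"turn":0,"gripper":0.03}

```text
time_s: 16.95
tcp_pos: [0.6578, 0.1706, 0.1157]
eef_rot: [-90.1, 0.1, -44.5]
contact_force: [-0.1, 0.1, -3.3]
gripper_width: 0.0394
```

apply_moves:
  deltas:
    - {"tx":0,"ty":0,"tz":0,"turn":0,"gripper":0.03}
    - {"tx":0,"ty":0,"tz":0,"turn":0,"gripper":0.03}
    - {"tx":0,"ty":0,"tz":0,"turn":0,"gripper":0.03}
    - {"tx":0,"ty":0,"tz":0,"turn":0,"gripper":0.03}

```text
time_s: 17.35
tcp_pos: [0.6599, 0.1721, 0.1193]
eef_rot: [-89.9, -0.0, -44.4]
contact_force: [-0.3, 0.0, -2.6]
gripper_width: 0.0389
```

```bash
python3 - <<'E'
from h import *
go(.6588,.1715,.0966,-44.4)
T=pose()
p,d=capture('wrist');save('w9.png',p);np.savez('w9.npz',p=p,d=d,R=T[0],t=T[1])
E
```

```text
t17.35 pos [0.6599 0.1721 0.1193] yaw -44.43 F [-0.3  0.  -2.6] w 0.0389 | d [-0.0004  0.0227 -0.0012] turn -0.0006 j [  31.   26.   -7.    0.  -56. -165.]
```

View pics/w9.png

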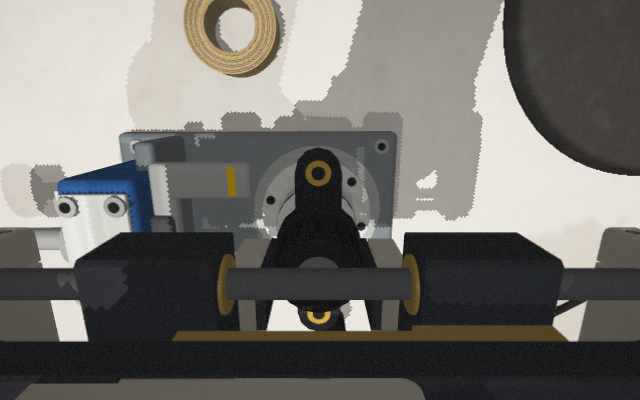

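```bash
python3 - <<'E'
from h import *
for f,a in [('w8.npz',(70,100,250,275)),('w9.npz',(160,205,222,242))]:
    q=np.load(f);p,d=q['p'],q['d'];T=(q['R'],q['t'])
    hsv=cv2.cvtColor(p,cv2.COLOR_RGB2HSV);m=(abs(hsv[...,0].astype(int)-27)<7)&(hsv[...,1]>120)
    ys,xs=np.nonzero(m[a[0]:a[1],a[2]:a[3]]);c=(xs.mean()+a[2],ys.mean()+a[0])
    w=onplane('wrist',[c],.0785,T)[0];print(c,len(xs),w.round(4),((w-T[1])@T[0]).round(4))
go(.6588,.1715,.0966,-44.4)
E
```

```text
(np.float64(261.8099173553719), np.float64(83.62809917355372)) 121 [0.602  0.1628 0.0785] [-0.0908  0.133  -0.0428]
(np.float64(230.8675799086758), np.float64(181.08219178082192)) 219 [0.6022 0.1623 0.0785] [-0.0344  0.0407 -0.0475]
t17.40 pos [0.6597 0.1721 0.119 ] yaw -44.43 F [ 1.   0.  -2.5] w 0.0392 | d [-0.0003  0.0224 -0.0011] turn -0.0005 j [  31.   26.   -7.    0.  -56. -165.]
```

apply_moves:
  deltas:
    - {"tx":0,"ty":0.004,"tz":-0.0012,"turn":0,"gripper":0.03}
    - {"tx":0,"ty":0.008,"tz":-0.0012,"turn":0,"gripper":0.03}
    - {"tx":0,"ty":0.012,"tz":-0.0012,"turn":0,"gripper":0.03}
    - {"tx":0,"ty":0.015,"tz":-0.0012,"turn":0,"gripper":0.03}
    - {"tx":0,"ty":0.018,"tz":-0.0012,"turn":0,"gripper":0.03}

```text
time_s: 17.9
tcp_pos: [0.6581, 0.1712, 0.0991]
eef_rot: [-90.0, 0.0, -44.4]
contact_force: [0.5, -1.3, -3.0]
gripper_width: 0.0393
```

apply_moves:
  deltas:
    - {"tx":0,"ty":0.001,"tz":0,"turn":0,"gripper":0.03}
    - {"tx":0,"ty":0.002,"tz":0,"turn":0,"gripper":0.03}
    - {"tx":0,"ty":0.003,"tz":0,"turn":0,"gripper":0.03}
    - {"tx":0,"ty":0.003,"tz":0,"turn":0,"gripper":0.03}

```text
time_s: 18.3
tcp_pos: [0.6583, 0.1712, 0.0967]
eef_rot: [-90.0, -0.0, -44.4]
contact_force: [-0.4, -0.8, -2.5]
gripper_width: 0.0394
```

```bash
python3 - <<'E'
from h import *
go(.6588,.1715,.0966,-44.4)
E
```

```text
t18.30 pos [0.6583 0.1712 0.0967] yaw -44.41 F [-0.4 -0.8 -2.5] w 0.0394 | d [0.0002 0.0001 0.0005] turn -0.0002 j [  31.   28.   -9.    0.  -54. -165.]
```

apply_moves:
  deltas:
    - {"tx":0,"ty":0.001,"tz":0,"turn":0,"gripper":0.03}
    - {"tx":0,"ty":0.002,"tz":0,"turn":0,"gripper":0.03}
    - {"tx":0,"ty":0.002,"tz":0,"turn":0,"gripper":0.03}
    - {"tx":0,"ty":0.002,"tz":0,"turn":0,"gripper":0.03}

```text
time_s: 18.7
tcp_pos: [0.6584, 0.1712, 0.0965]
eef_rot: [-89.9, -0.0, -44.4]
contact_force: [-5.1, 0.3, 9.6]
gripper_width: 0.0391
```

apply_moves:
  deltas:
    - {"tx":0,"ty":0,"tz":0,"turn":0,"gripper":0.058}
    - {"tx":0,"ty":0,"tz":0,"turn":0,"gripper":0.058}
    - {"tx":0,"ty":0,"tz":0,"turn":0,"gripper":0.058}
    - {"tx":0,"ty":0,"tz":0,"turn":0,"gripper":0.058}

```text
time_s: 19.1
tcp_pos: [0.6583, 0.1711, 0.0945]
eef_rot: [-90.0, -0.0, -44.4]
contact_force: [-0.4, -0.4, 0.0]
gripper_width: 0.0574
```

apply_moves:
  deltas:
    - {"tx":0,"ty":-0.015,"tz":0,"turn":0,"gripper":0.058}
    - {"tx":0,"ty":-0.04,"tz":0,"turn":0,"gripper":0.058}
    - {"tx":0,"ty":-0.08,"tz":0,"turn":0,"gripper":0.058}
    - {"tx":0,"ty":-0.11,"tz":0,"turn":0,"gripper":0.058}
    - {"tx":0,"ty":-0.13,"tz":0,"turn":0,"gripper":0.058}

```text
time_s: 19.6
tcp_pos: [0.6592, 0.1713, 0.2289]
eef_rot: [-89.8, -0.1, -44.4]
contact_force: [-1.3, -0.3, -0.3]
gripper_width: 0.0581
```

```bash
python3 - <<'E'
from h import *
go(.5,.01,.23,45.5)
T=pose()
p,d=capture('wrist');save('w10.png',p);np.savez('w10.npz',p=p,d=d,R=T[0],t=T[1])
go(.5,.01,.23,45.5)
E
```

```text
t19.60 pos [0.6592 0.1713 0.2289] yaw -44.40 F [-1.3 -0.3 -0.3] w 0.0581 | d [-0.0009 -0.002  -0.2266] turn -1.5690 j [  31.   21.    0.    0.  -68. -165.]
t19.65 pos [0.6603 0.1716 0.232 ] yaw -44.38 F [ 1.  -0.7  3.3] w 0.0579 | d [-0.0016  0.0004 -0.2276] turn -1.5687 j [  31.   21.    0.    0.  -69. -165.]
```

View pics/w10.png

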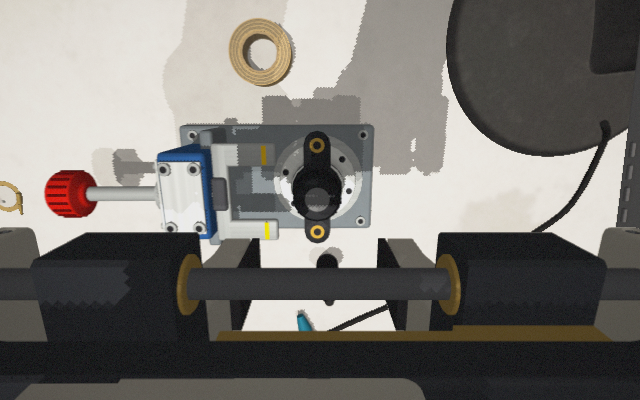

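```bash
python3 - <<'E'
from h import *
q=np.load('w10.npz');p,d=q['p'],q['d'];T=(q['R'],q['t'])
def h(u0,v0): 
    a=d[v0-2:v0+3,u0-2:u0+3];return bydepth('wrist',[(u0,v0)],np.median(a),T)[0].round(4)
for n,c in [('top',(317,195)),('ear1',(317,138)),('ear1b',(317,156)),('ear2',(310,232)),('ear2b',(324,235)),('tine',(262,228))]: print(n,h(*c))
def L(uv,z): 
    w=onplane('wrist',[uv],z,T)[0]; return w.round(4),((w-T[1])@T[0]).round(4)
for n,uv,z in [('e1',(316.8,145.5),.069),('e2',(317.3,232),.069),('y1',(263.5,155),.0785),('y2',(267,228.5),.0785)]: print(n,*L(uv,z))
E
```

```text
top [0.6552 0.1746 0.1034]
ear1 [0.6249 0.2044 0.0694]
ear1b [0.636  0.1934 0.0694]
ear2 [0.6822 0.1389 0.0691]
ear2b [0.6935 0.1461 0.069 ]
tine [0.6466 0.1136 0.0794]
e1 [0.6294 0.1997 0.069 ] [-0.0414  0.1598 -0.0012]
e2 [0.687  0.1437 0.069 ] [ 0.0389  0.16   -0.0009]
y1 [0.6026 0.1623 0.0785] [-0.0344  0.1502 -0.0466]
y2 [0.6502 0.1161 0.0785] [ 0.0319  0.1503 -0.0463]
```

apply_moves:
  deltas:
    - {"tx":0,"ty":0,"tz":-0.022,"turn":-0.145,"gripper":0.0876}
    - {"tx":0,"ty":0,"tz":-0.045,"turn":-0.29,"gripper":0.0876}
    - {"tx":0,"ty":0,"tz":-0.07,"turn":-0.435,"gripper":0.0876}
    - {"tx":0,"ty":0,"tz":-0.09,"turn":-0.58,"gripper":0.0876}
    - {"tx":0,"ty":0,"tz":-0.11,"turn":-0.725,"gripper":0.0876}

```text
time_s: 20.15
tcp_pos: [0.5807, 0.0919, 0.2256]
eef_rot: [-90.0, -0.1, -2.5]
contact_force: [0.3, 0.3, -0.2]
gripper_width: 0.0869
```

```bash
python3 - <<'E'
from h import *
go(.505,.014,.23,45.5)
E
```

```text
t20.15 pos [0.5807 0.0919 0.2256] yaw -2.53 F [ 0.3  0.3 -0.2] w 0.0869 | d [-0.0722 -0.0045 -0.0812] turn -0.8383 j [  28.   13.  -12.    0.  -65. -121.]
```

apply_moves:
  deltas:
    - {"tx":-0.015,"ty":0,"tz":-0.017,"turn":-0.145,"gripper":0.0876}
    - {"tx":-0.03,"ty":0,"tz":-0.034,"turn":-0.29,"gripper":0.0876}
    - {"tx":-0.045,"ty":0,"tz":-0.05,"turn":-0.435,"gripper":0.0876}
    - {"tx":-0.06,"ty":0,"tz":-0.067,"turn":-0.58,"gripper":0.0876}
    - {"tx":-0.072,"ty":0,"tz":-0.081,"turn":-0.725,"gripper":0.0876}

```text
time_s: 20.65
tcp_pos: [0.5045, 0.0145, 0.2255]
eef_rot: [-90.0, -0.1, 39.0]
contact_force: [0.4, 0.3, 0.5]
gripper_width: 0.0878
```

apply_moves:
  deltas:
    - {"tx":0,"ty":0,"tz":0,"turn":-0.113,"gripper":0.0876}
    - {"tx":0,"ty":0,"tz":0,"turn":-0.113,"gripper":0.0876}
    - {"tx":0,"ty":0,"tz":0,"turn":-0.113,"gripper":0.0876}

```text
time_s: 20.95
tcp_pos: [0.5055, 0.0154, 0.2252]
eef_rot: [-90.0, -0.1, 44.9]
contact_force: [0.8, -0.4, 0.7]
gripper_width: 0.0873
```

```bash
python3 - <<'E'
from h import *
go(.508,.018,.0735,45.5)
T=pose()
p,d=capture('wrist');save('w11.png',p)
hsv=cv2.cvtColor(p,cv2.COLOR_RGB2HSV)
m=((hsv[...,0]<10)|(hsv[...,0]>170))&(hsv[...,1]>150);m[:,:270]=0;m[:,370:]=0;m[:120]=0
ys,xs=np.nonzero(m);print(xs.min(),xs.max(),ys.min(),ys.max(),len(xs))
P=bydepth('wrist',np.c_[xs,ys],d[ys,xs],T);Q=(P-T[1])@T[0];ok=(P[:,2]>.05)&(P[:,2]<.11)
print(np.percentile(Q[ok],[1,50,99],axis=0).round(4))
E
```

```text
t20.95 pos [0.5055 0.0154 0.2252] yaw 44.94 F [ 0.8 -0.4  0.7] w 0.0873 | d [0.0035 0.1517 0.0002] turn -0.0097 j [ 24.   5. -22.   0. -63. -69.]
293 339 180 216 1411
[[-0.0106  0.1284 -0.0203]
 [ 0.0005  0.1334 -0.0006]
 [ 0.0176  0.1489  0.0183]]
```

View pics/w11.png

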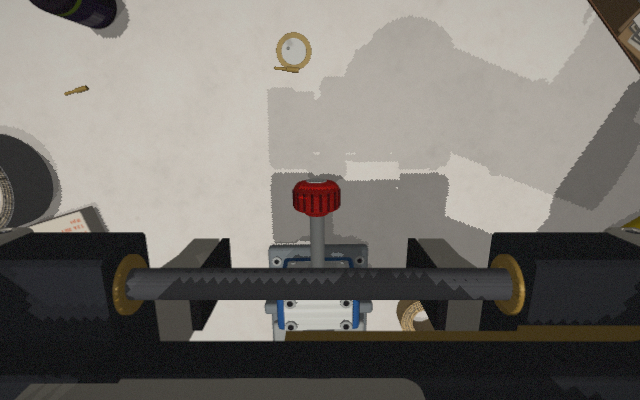

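apply_moves:
  deltas:
    - {"tx":0.001,"ty":0.04,"tz":-0.001,"turn":-0.009,"gripper":0.0876}
    - {"tx":0.001,"ty":0.08,"tz":-0.001,"turn":-0.009,"gripper":0.0876}
    - {"tx":0.001,"ty":0.12,"tz":-0.001,"turn":-0.009,"gripper":0.0876}
    - {"tx":0.001,"ty":0.15,"tz":-0.001,"turn":-0.009,"gripper":0.0876}
    - {"tx":0.001,"ty":0.15,"tz":-0.001,"turn":-0.009,"gripper":0.03}
  newtons: 50

```text
time_s: 21.5
tcp_pos: [0.5042, 0.0146, 0.0709]
eef_rot: [-89.8, 0.4, 45.5]
contact_force: [-0.6, -0.8, -0.0]
gripper_width: 0.0833
```

apply_moves:
  deltas:
    - {"tx":0,"ty":0,"tz":0,"turn":0,"gripper":0.03}
    - {"tx":0,"ty":0,"tz":0,"turn":0,"gripper":0.03}
    - {"tx":0,"ty":0,"tz":0,"turn":0,"gripper":0.03}
    - {"tx":0,"ty":0,"tz":0,"turn":0,"gripper":0.03}
    - {"tx":0,"ty":0,"tz":0,"turn":0,"gripper":0.03}

```text
time_s: 22.0
tcp_pos: [0.5071, 0.0155, 0.0754]
eef_rot: [-90.0, -0.1, 45.6]
contact_force: [-0.1, -0.4, -0.8]
gripper_width: 0.0449
```

apply_moves:
  deltas:
    - {"tx":0,"ty":0,"tz":0,"turn":0,"gripper":0.03}
    - {"tx":0,"ty":0,"tz":0,"turn":0,"gripper":0.03}
    - {"tx":0,"ty":0,"tz":0,"turn":0,"gripper":0.03}

```text
time_s: 22.3
tcp_pos: [0.5077, 0.0147, 0.0753]
eef_rot: [-90.1, -0.1, 45.7]
contact_force: [2.6, -5.5, 1.4]
gripper_width: 0.0384
```

apply_moves:
  deltas:
    - {"tx":0.007,"ty":0,"tz":0,"turn":0,"gripper":0.03}
    - {"tx":0.014,"ty":0,"tz":0,"turn":0,"gripper":0.03}
    - {"tx":0.021,"ty":0,"tz":0,"turn":0,"gripper":0.03}
    - {"tx":0.028,"ty":0,"tz":0,"turn":0,"gripper":0.03}
    - {"tx":0.035,"ty":0,"tz":0,"turn":0,"gripper":0.03}

```text
time_s: 22.8
tcp_pos: [0.5325, 0.0401, 0.0753]
eef_rot: [-90.1, -0.1, 45.6]
contact_force: [5.5, -0.4, -2.1]
gripper_width: 0.0384
```

apply_moves:
  deltas:
    - {"tx":0.007,"ty":0,"tz":0,"turn":0,"gripper":0.03}
    - {"tx":0.013,"ty":0,"tz":0,"turn":0,"gripper":0.03}
    - {"tx":0.017,"ty":0,"tz":0,"turn":0,"gripper":0.03}
    - {"tx":0.017,"ty":0,"tz":0,"turn":0,"gripper":0.03}

```text
time_s: 23.2
tcp_pos: [0.5427, 0.0507, 0.0753]
eef_rot: [-90.1, 0.2, 45.7]
contact_force: [-0.9, -11.5, 8.4]
gripper_width: 0.0387
```

```bash
python3 - <<'E'
from h import *
go(.5425,.0535,.0735,45.5)
E
```

```text
t23.20 pos [0.5427 0.0507 0.0753] yaw 45.67 F [ -0.9 -11.5   8.4] w 0.0387 | d [0.0019 0.0017 0.0021] turn 0.0030 j [ 26.  18. -28.   0. -44. -70.]
```

apply_moves:
  deltas:
    - {"tx":0,"ty":0,"tz":0,"turn":0,"gripper":0.0876}
    - {"tx":0,"ty":0,"tz":0,"turn":0,"gripper":0.0876}
    - {"tx":0,"ty":0,"tz":0,"turn":0,"gripper":0.0876}
    - {"tx":0,"ty":0,"tz":0,"turn":0,"gripper":0.0876}
    - {"tx":0,"ty":0,"tz":0,"turn":0,"gripper":0.0876}

```text
time_s: 23.7
tcp_pos: [0.543, 0.0527, 0.0745]
eef_rot: [-90.0, -0.0, 45.7]
contact_force: [-0.3, -0.3, 0.3]
gripper_width: 0.0727
```

apply_moves:
  deltas:
    - {"tx":0,"ty":-0.03,"tz":0,"turn":0,"gripper":0.0876}
    - {"tx":0,"ty":-0.065,"tz":0,"turn":0,"gripper":0.0876}
    - {"tx":0,"ty":-0.105,"tz":0,"turn":0,"gripper":0.0876}
    - {"tx":0,"ty":-0.145,"tz":0,"turn":0,"gripper":0.0876}
    - {"tx":0,"ty":-0.175,"tz":0,"turn":0,"gripper":0.0876}

```text
time_s: 24.2
tcp_pos: [0.5434, 0.0527, 0.2524]
eef_rot: [-90.1, -0.1, 45.7]
contact_force: [1.4, 0.0, 0.6]
gripper_width: 0.0878
```

```bash
python3 - <<'E'
from h import *
go(.68,.19,.25,45.5)
E
```

```text
t24.20 pos [0.5434 0.0527 0.2524] yaw 45.68 F [1.4 0.  0.6] w 0.0878 | d [ 0.1937  0.0028 -0.0018] turn 0.0031 j [ 26.   8. -15.   0. -67. -70.]
```

apply_moves:
  deltas:
    - {"tx":0.04,"ty":0,"tz":0,"turn":0,"gripper":0.0876}
    - {"tx":0.08,"ty":0,"tz":0,"turn":0,"gripper":0.0876}
    - {"tx":0.12,"ty":0,"tz":0,"turn":0,"gripper":0.0876}
    - {"tx":0.16,"ty":0,"tz":0,"turn":0,"gripper":0.0876}
    - {"tx":0.19,"ty":0,"tz":0,"turn":0,"gripper":0.0876}

```text
time_s: 24.7
tcp_pos: [0.677, 0.1902, 0.2489]
eef_rot: [-90.0, 0.0, 45.7]
contact_force: [-0.3, -0.2, -0.5]
gripper_width: 0.087
```

apply_moves:
  deltas:
    - {"tx":0,"ty":0,"tz":0,"turn":0,"gripper":0.0876}
    - {"tx":0,"ty":0,"tz":0,"turn":0,"gripper":0.0876}

```text
time_s: 24.9
tcp_pos: [0.6757, 0.1889, 0.2483]
eef_rot: [-90.0, 0.1, 45.7]
contact_force: [-0.2, -0.8, -0.1]
gripper_width: 0.0874
```

```bash
python3 - <<'E'
from h import *
T=pose();p,d=capture('wrist');save('w12.png',p);np.savez('w12.npz',p=p,d=d,R=T[0],t=T[1])
p2,_=capture('scene');save('scene3.png',p2)
p3,_=capture('top');save('top3.png',p3)
def L(uv,z): 
    w=onplane('wrist',[uv],z,T)[0]; return ((w-T[1])@T[0]).round(4)
go(.68,.19,.25,45.5)
E
```

```text
t25.05 pos [0.6754 0.1878 0.2498] yaw 45.64 F [-0.8  0.3 -0.7] w 0.0878 | d [ 0.0048 -0.0002 -0.0018] turn 0.0024 j [ 31.  23.   5.  -0. -72. -76.]
```

View pics/w12.png

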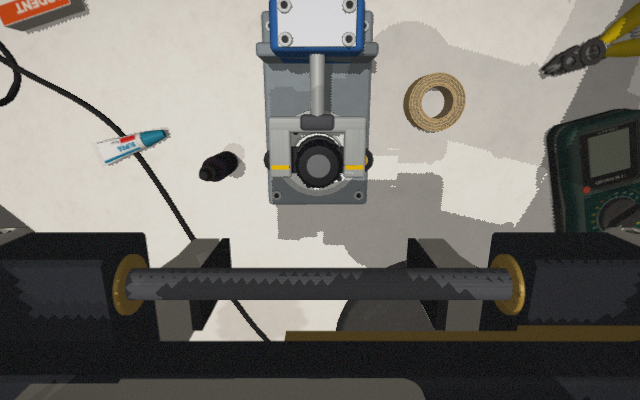

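View pics/scene3.png

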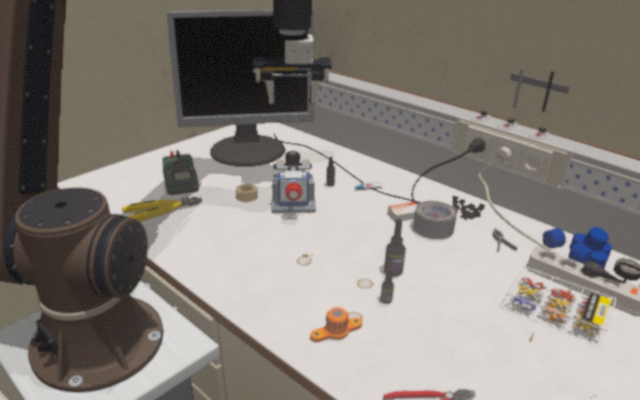

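View pics/top3.png

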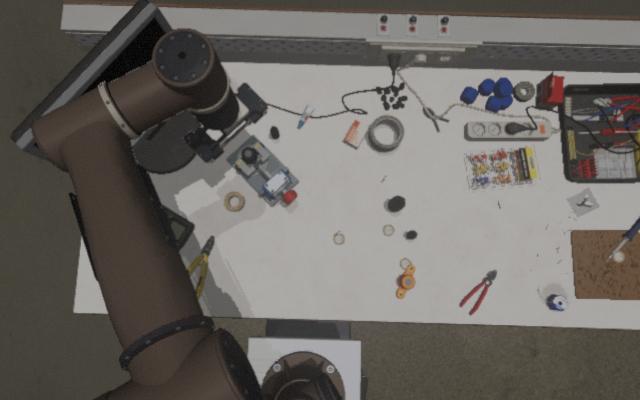

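```bash
python3 - <<'E'
from h import *
q=np.load('w12.npz');p,d=q['p'],q['d'];T=(q['R'],q['t'])
for n,uv,z in [('captop',(318,165),.102),('tipL',(281,177.5),.0785),('tipR',(355,177.5),.0785),('earL',(266.5,158.5),.068),('earR',(370,158.5),.068)]:
    w=onplane('wrist',[uv],z,T)[0];print(n,((w-T[1])@T[0]).round(4))
for c in [(318,165),(278,150),(358,150)]: print(bydepth('wrist',[c],d[c[1],c[0]],T)[0].round(4))
r.close_job()
E
```

```text
captop [-0.0249  0.1463  0.0011]
tipL [-0.0096  0.1698 -0.0332]
tipR [-0.0095  0.1698  0.0353]
earL [-0.0257  0.1803 -0.0475]
earR [-0.0256  0.1804  0.0501]
[0.6572 0.1716 0.103 ]
[0.676  0.1392 0.0801]
[0.6244 0.1898 0.0791]
the job is handed in; nothing more can be done
```

The job is done and handed in at about 25 s. I pulled the knob 50 mm out to its detent, seated the hub on the spigot, seated the black cap on the hub, and pushed the knob fully back in.

**Final checks**
- **Hub:** before the cap went on, it lay flat and at seated height, with the flange top reading 28–29.5 mm. The wrist depth camera reads about 1 mm high.
- **Cap:** its ears were level at about 69 mm, reading 1 mm high against the expected 68 mm. They were square across the nest to within about 0.5°.
- **Fork:** both tines lie over the ears, with the tips about 15 mm past the spigot axis (14 mm expected).
- **Bottles and tape roll:** all four appear at their starting positions in the final pictures. I judged this by eye rather than measuring it.
- **Robot:** it stands clear of everything with the gripper open. The highest force I saw between moves was about 18 N.

No check failed or disagreed. I did not view the knob again at close range after the push. That it is fully in rests on its 50 mm travel to the end stop, the fork's position, and the final scene and top pictures.

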